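Stock the sloping spice-jar feeder and dispense the first jar

TASK

Load all the spice jars standing in the low wooden tray into the sloping feeder, one by one from the left end of the row (oldest first), each laid on its side across the lane at the high end so that it rolls down and the jars come out in that order. When all are in, press the black pad of the release all the way down once so that the oldest jar rolls out into the outlet at the low end and let it spring back up, then lay that jar on its side in the steel-railed cradle and leave the others queued in the feeder. Do not knock over the oil bottle or the mug.

Things in the scene. Friction and masses are not known exactly. Their poses are not given: they have to be found in the camera images.
- jar_1: Spice jar with a dark lid, a round cylinder 43-44 mm in diameter and 96 mm tall, about 0.11 kg; always present, the leftmost (largest y) of the row in the tray. Origin at the centre of its underside, own z axis along the jar from base to lid. It may lie with the lid either way.
- jar_2: Identical jar, next in the row to the right of jar_1 (may be absent, as any of jar_2 to jar_4; two or three of these are there, so there are three or four jars in all). Same origin and axes.
- jar_3: Identical jar, next to the right after jar_2's place (may be absent).
- jar_4: Identical jar, the rightmost place in the row (may be absent).
- jar_1_mid (a point): Mid-point of jar_1 on its axis, 48 mm above its base.
- jar_2_mid (a point): Mid-point of jar_2, likewise.
- jar_3_mid (a point): Mid-point of jar_3, likewise.
- jar_4_mid (a point): Mid-point of jar_4, likewise.
- feeder: Fixed wooden feeder: an open-topped lane, 312 mm long between end stops, 104 mm wide inside, sloping at 0.26 rad down to its own -x end. Origin on the worktop 6 mm from under the lane's middle, towards the high end; own x runs level, towards the high end, own y across. Jars lie along own y and roll down until the release's tooth, or the jar ahead, stops them.
- load_point (a point): Where the mid-point of a jar goes when it is laid in at the high end of the lane (jar axis 21.5 mm above the lane floor, middle of the lane). Free for a jar and for the fingers even when three jars are queued; let go there, the jar rolls down.
- pad_top (a point): Centre of the level upper face of the release's black pad (24 mm along the lane, 50 mm across), on the steel cross bar that bridges the lane over the gap between the first and second queued jar; about 143 mm above the worktop at rest, 78 mm above the lane floor. It goes straight down 34 mm when pressed.
- cradle: Fixed cradle: wooden plate 5 mm thick, 76 mm wide, from own x = -115 to +55 mm, with pairs of round steel rails (16 mm bars, tops 21 mm high, at y = +-27 mm) at x = -44..-12 and 28..52 mm; fingers fit between. A jar lies along own x, axis 26.5 mm high, mid-point over the origin. The bare plate at x < -48 mm is for standing a jar before tipping it in. Origin on the worktop.
- oil_bottle: Glass bottle with a dark label, 59 mm in diameter, 203 mm tall, loose bystander; origin at the centre of its underside, z up.
- mug: Two-tone mug with a handle, 97 mm tall, loose bystander; origin under its body, z up.
- lane_floor (a point): Middle line of the lane floor, at the feeder's origin. The floor is two aluminium strips with a 56 mm slot along the middle, 29 mm above the worktop at the low end, 109 mm at the high end. Waxed wooden side walls rise 32 mm above the floor. The end stops are pairs of short blocks near the walls with the middle 60 mm open, so a finger can pass.
- queue_point (a point): Mid-point of the first queued jar, held by the tooth (30 mm high, across the slot); the next ones lie every 42 mm (feeder's own x) higher up.
- release (a joint): Slide of the steel release frame: 0 at rest (tooth up through the slot, holding the queue), 0.034 m fully pressed (tooth below the floor, while a blade comes down from above between the first and second jar: only one rolls out). A spring brings it back; the pad takes 4 to 8 N, briefly up to 25 N as the blade parts the jars, so press slowly to the end. Let up, the queue moves on by one jar.
- jar_tray: Low fixed wooden tray, 152 x 382 mm, cork floor 3 mm above the worktop, lips 6 mm thick with their tops 13 mm above the worktop, in which the jars stand in a row along its long (own y) axis, 85 to 105 mm apart (give or take 20 mm). Origin at the centre of its underside. A jar knocked over may lie in it, or across a lip.
- outlet_point (a point): Mid-point of a jar lying in the outlet, against the stops at the low end of the feeder; about 50 mm is free between that jar and the tooth.
Not all that is in view belongs to the job. What is shaped like the jar_1 but pink is not meant.

How it is judged:
By the outcome, as a careful person would: the job done as asked, in the order asked, and still so for the second after the job is handed in, with the robot touching nothing.
Of jar_2, jar_3, jar_4 only 2 to 3 are there at a start; the rules pass over those that are not, and their reading is None.
At some moment in a run one of jar_1 may be knocked a few centimetres aside while the robot is not near it.
Once in a run the grip may slacken for a moment while it holds something.
It also fails if it takes over 210 s, if anything falls off the work surface, if the arm or the gripper's body presses on something with over 40 N, if the wrist force passes 120 N, or if a joint passes its speed limit or range.

ROBOT

A 6-joint arm with a two-finger parallel gripper is mounted at the origin on a cart in front of the work surface, level with it; the furniture and walls round the work are solid. World frame = base frame: x ahead of the robot, y to its left, z up, the work surface at z = 0. Lengths are in m, angles in rad, forces in N, time in s.
With the tool pointing down it reaches from about 0.35 to 0.975 m from the base axis. Payload 4.9 kg.
Tool frame: the origin (TCP) lies midway between the tips of the shut fingers; the grasp point (between the pads) lies behind it (manip.grasp_offset is the y of the grasp point in the tool frame, in m); y points along the fingers, z is the direction in which the jaws open and shut, and the axes are right-handed (so a half turn about y gives the same grasp; the last joint's range is limited). The gripper opens to 85 mm and grips with 20 to 120 N. Pads are 22 mm wide; open, the fingers measure 114 mm over their backs; the gripper's body (76 mm by 85 mm) begins 54 mm behind the grasp point. The pads swing forward as they close: fully open they stand 13 mm farther back than shut.
Start: joints at [-1.219, 0.053, 1.613, -0, 1.476, -0.119], TCP at [0.283, -0.557, 0.231] pointing down, gripper open.
Joint ranges: [-3.01, 3.01], [-1.01, 2.22], [0.06, 2.58], [-1.02, 4.17], [0.09, 2.62], [-3.14, 3.14]. Speed limits (rad/s): [2.57, 2.57, 3.14, 3.14, 3.14, 3.14].

INTERFACE

Orientations are given as a unit quaternion [w, x, y, z].
In Python, from plant import manip gives the robot as it stands. The module is installed in compiled form; this text tells all that it offers.
- The arm moves only by the shell command python3 -m jog 'ROWS'. ROWS is a JSON object of lists of equal length, an entry for each row: "offset": the shift along the world's x, y, z in units of 50 mm (1.0 is 50 mm), a list of three; "angular": the turn, a rotation vector about the world's x, y, z in units of 6 degrees (1.0 is 6 degrees), a list of three; "jaw": the finger opening in mm, from 0 to 85.4. In form: {"offset": [[tx, ty, tz], ...], "angular": [[ax, ay, az], ...], "jaw": [jaw, ...]}. A call has 1 to 12 rows; each row shifts and turns the commanded pose from where the row before left it; what a row does not reach is not made up. A row lasts 1/10 s, in which the tool goes at most 50 mm and 8.59 degrees, less where a joint would pass 70% of its speed; a pose out of reach is approached as far as the arm can. A call is refused whole if a number of a shift passes 1 or a number of a turn 1, either way. A call with a gripper value outside its range is refused whole. The fingers move at their own pace and stop on an object; the grip force is fixed at half the most. Time passes only in rows, so rows that do not move let the fingers close. It gives the time, the measured TCP pose, the force and the opening at its end, in the units of the state.
- manip.state(): the state, without advancing time (a new reading comes with each control period).
- manip.grab_frame(name): name is "side" or "top" or "wrist"; returns the picture (480x640x3 uint8, blue, green, red); there is no depth.
- manip.camera_model(name): a dict with "fx", "fy", "cx", "cy" (pixels), "rvec" (rotation vector, rad) and "tvec" (3), from world to camera coordinates, as OpenCV has them; the wrist camera has in their place "mount" (4x4, takes a point from camera to tool coordinates, whose origin is the TCP and whose axes are the tool frame's). Camera axes: x right, y down, z forward; pixel columns grow to the right and rows downward; lengths in m; the calibration is good to about 2 mm. A picture is of the moment at which its call begins: read the wrist's pose just before it. camera_model takes no time and is no camera call.
- manip.job_done(): hands the job in, once; it reports no verdict.
The state is a dict: "time": time; "joint_pos": joint angles; "joint_vel": joint speeds; "joint_efforts": joint torques, N m; "tool_pos": TCP position; "tool_rot": TCP orientation; "contact_force": force on the tool from outside, world axes, zero at the start; "ft_torque": the same for the moment, N m; "gripper_width": opening from 0.0 (shut) to 1.0 (fully open).
Only numpy, scipy, OpenCV 4.12 (cv2) and the standard library are available. Lean on these libraries where they do the work, as an engineer would, in place of code of your own. Each camera call takes 0.05 s, during which the arm holds its last target.

## Working session

There is one attempt and no reset: what is moved stays moved. The work goes in short steps, Python scripts to look and compute and a shell command to move; the robot and the scene stay as the last step left them, time stands still between calls to the robot, and variables do not carry over. Pictures are saved under pics/ and viewed, and the job is handed in when it is done.

```bash
ls -la; mkdir -p pics
python3 - <<'E'
from plant import manip
import cv2,numpy as np
s=manip.state()
for k,v in s.items(): print(k,v)
print(manip.grasp_offset)
for n in ("side","top","wrist"):
    cv2.imwrite(f"pics/a_{n}.png",manip.grab_frame(n)); print(n,manip.camera_model(n))
E
```

```text
total 12
drwxr-xr-x  3 agent agent 4096 Dec  6 08:13 .
drwxr-xr-x 23 root  root  4096 Dec  6 08:13 ..
drwxr-xr-x  2 agent agent 4096 Dec  6 08:13 pics
time 0.0
joint_pos [-1.21900817e+00  5.33696081e-02  1.61432278e+00 -2.17812902e-06
  1.47600928e+00 -1.18991022e-01]
joint_vel [ 7.40433247e-05  3.33931669e-04  1.07165474e-03 -6.76086909e-05
 -9.34056818e-04 -8.91360767e-04]
joint_efforts [-2.50874378e-03 -3.93679547e+01 -3.70182431e+01 -3.83768902e-04
  6.81197052e-03  3.58079390e-06]
tool_pos [ 0.28327138 -0.55640363  0.23003793]
tool_rot [ 0.16482537 -0.16500009  0.68834741 -0.68686638]
contact_force [ 0.33641328 -0.35687714 -0.10664633]
ft_torque [ 0.0444673  -0.00418783 -0.03958345]
gripper_width 1.0037148130067988
-0.0187
side {'fx': 481.6968359120601, 'fy': 481.6968359120601, 'cx': 322.493608012511, 'cy': 242.55019730686575, 'rvec': array([ 0.56286165, -2.33980632,  1.57749648]), 'tvec': array([0.36334897, 0.23885971, 0.83923532])}
top {'fx': 568.5344108078028, 'fy': 568.5344108078028, 'cx': 321.9304323618584, 'cy': 239.8643630180278, 'rvec': array([ 2.1845704 , -2.14758111,  0.08495213]), 'tvec': array([-0.14889068,  0.47004514,  1.49973344])}
wrist {'fx': 402.3477088476869, 'fy': 402.3477088476869, 'cx': 319.53953012180256, 'cy': 237.69276150433342, 'mount': array([[ 7.39982868e-04,  9.51984430e-01,  3.06145549e-01,
        -7.97973066e-02],
       [ 9.73455052e-05, -3.06145700e-01,  9.51984664e-01,
        -1.42127608e-01],
       [ 9.99999721e-01, -6.74650449e-04, -3.19213978e-04,
         6.03931458e-04],
       [ 0.00000000e+00,  0.00000000e+00,  0.00000000e+00,
         1.00000000e+00]])}
```

View pics/a_top.png

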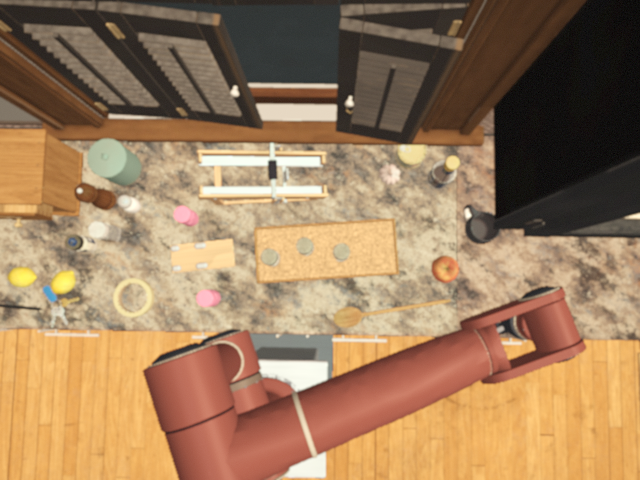

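View pics/a_side.png

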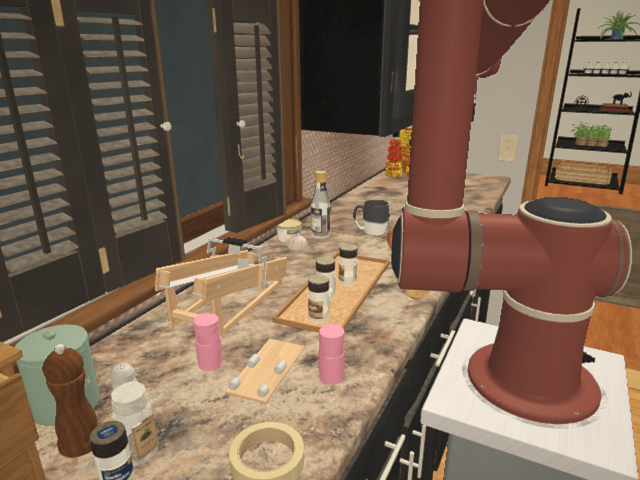

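View pics/a_wrist.png

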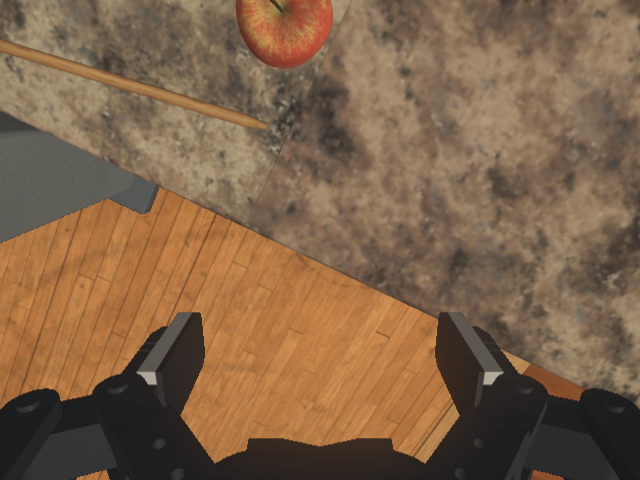

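The top view shows three jars in the tray at about (269,257), (305,246) and (342,252). The pink decoys stand outside the tray at (186,216) and (208,298), the feeder is near (262,175) and the cradle near (203,255). Next I'll enlarge the crops.

```bash
cat > h.py <<'E'
import numpy as np,cv2
from plant import manip
from scipy.spatial.transform import Rotation as R
def K(m): return np.array([[m['fx'],0,m['cx']],[0,m['fy'],m['cy']],[0,0,1.]])
def pose(name,st=None):
    m=manip.camera_model(name)
    if name=='wrist':
        st=st or manip.state(); q=st['tool_rot']; Rt=R.from_quat([q[1],q[2],q[3],q[0]]).as_matrix()
        T=np.eye(4);T[:3,:3]=Rt;T[:3,3]=st['tool_pos']; C=T@m['mount']
        Rw=C[:3,:3].T; t=-Rw@C[:3,3]
    else:
        Rw=cv2.Rodrigues(m['rvec'])[0]; t=m['tvec']
    return K(m),Rw,t
def ray(name,uv,st=None):
    k,Rw,t=pose(name,st) if not isinstance(name,tuple) else name
    d=Rw.T@np.linalg.inv(k)@np.array([uv[0],uv[1],1.]); return -Rw.T@t,d/np.linalg.norm(d)
def onz(name,uv,z,st=None):
    o,d=ray(name,uv,st); return o+d*(z-o[2])/d[2]
def tri(rs):
    A=np.zeros((3,3));b=np.zeros(3)
    for o,d in rs:
        P=np.eye(3)-np.outer(d,d);A+=P;b+=P@o
    x=np.linalg.solve(A,b); return x,[np.linalg.norm((np.eye(3)-np.outer(d,d))@(x-o)) for o,d in rs]
def proj(name,p,st=None):
    k,Rw,t=pose(name,st) if not isinstance(name,tuple) else name
    q=k@(Rw@np.array(p)+t); return q[:2]/q[2]
def axes(st=None):
    st=st or manip.state(); q=st['tool_rot']; return R.from_quat([q[1],q[2],q[3],q[0]]).as_matrix()
E
python3 - <<'E'
import cv2
from h import *
t=cv2.imread('pics/a_top.png');s=cv2.imread('pics/a_side.png')
cv2.imwrite('pics/a_top_c.png',cv2.resize(t[130:310,160:420],None,fx=3,fy=3,interpolation=2))
cv2.imwrite('pics/a_side_c.png',cv2.resize(s[180:400,145:405],None,fx=3,fy=2.7,interpolation=2))
print(axes())
for n in('top','side'): print(n,pose(n)[1],-pose(n)[1].T@pose(n)[2])
E
```

```text
[[-8.91207127e-01 -5.66498888e-04  4.53596226e-01]
 [-4.53596542e-01  1.52401578e-03 -8.91205843e-01]
 [-1.86420688e-04 -9.99998678e-01 -1.61517566e-03]]
top [[ 0.01775158 -0.999738   -0.01445063]
 [-0.99547271 -0.0163224  -0.09363582]
 [ 0.09337542  0.01604739 -0.99550164]] [ 0.33052192 -0.16524621  1.53484859]
side [[-0.89013121 -0.45570184 -0.00150344]
 [-0.16949462  0.33413597 -0.92715949]
 [ 0.42301064 -0.82503878 -0.37466387]] [0.00890822 0.77816886 0.53643847]
```

View pics/a_top_c.png

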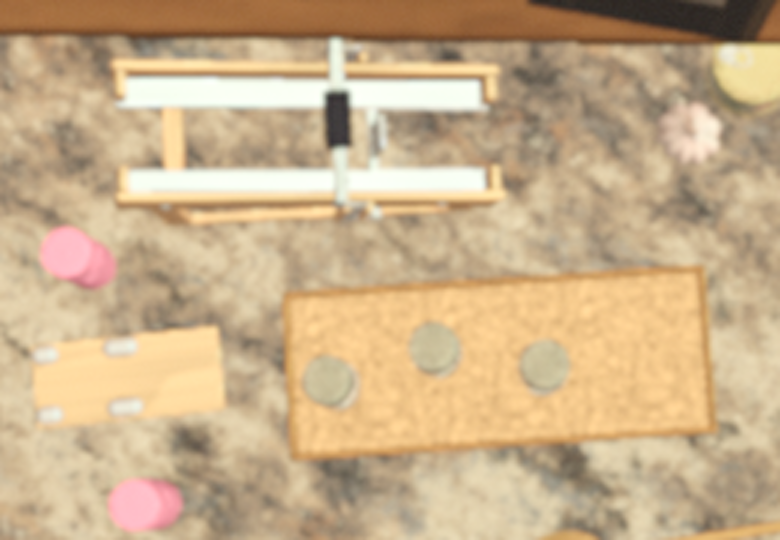

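View pics/a_side_c.png

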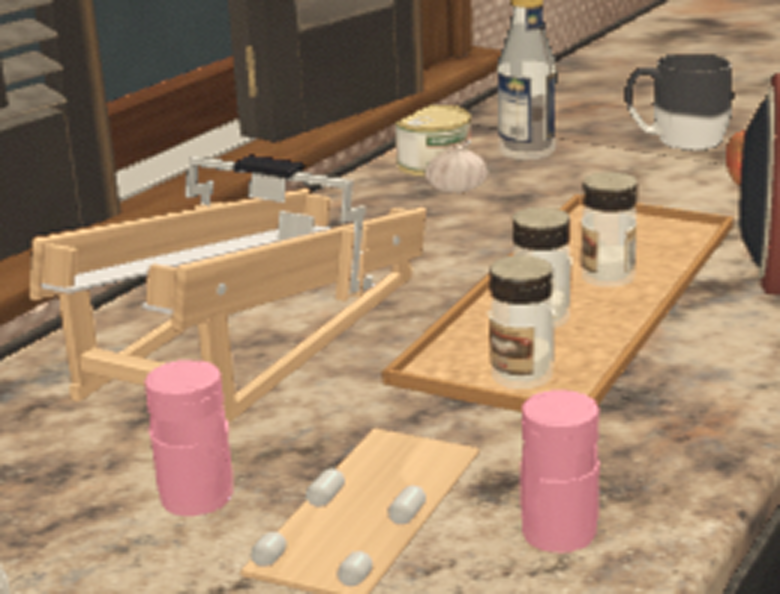

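Run:
```python
from h import *
P=lambda u,v:(160+u/3,130+v/3)
S=lambda u,v:(145+u/3,180+v/2.7)
pairs={'j1lid':(P(329,381),S(521,275)),'j2lid':(P(434,348),S(541,225)),'j3lid':(P(544,364),S(609,188)),
'pad':(P(338,119),S(270,166)),'hi_near_wall_end':(P(122,202),None)}
for k,(a,b) in pairs.items():
    if b: x,e=tri([ray('top',a),ray('side',b)]); print(k,a,b,x.round(4),np.round(e,4))
print('feeder hi near',onz('top',P(119,203),.135),'lo near',onz('top',P(502,201),.06),'hi far',onz('top',P(112,62),.135),'lo far',onz('top',P(498,67),.06))
for c in [(286,295),(704,268),(296,459),(715,432)]: print('tray',onz('top',P(*c),.013).round(3))
for c in [(34,345),(217,327),(38,427),(224,404)]: print('cradle',onz('top',P(*c),.005).round(3))
for c in [(67,252),(137,504)]: print('pink',onz('top',P(*c),.1).round(3))
for c in [(445,170),(483,222)]: print('bottle,mug',onz('top',c,.05).round(3))
```

```text
j1lid (269.6666666666667, 257.0) (318.66666666666663, 281.85185185185185) [ 0.4207 -0.0092  0.0901] [0.0008 0.0008]
j2lid (304.66666666666663, 246.0) (325.33333333333337, 263.3333333333333) [ 0.4503 -0.0979  0.0898] [0.0007 0.0007]
j3lid (341.33333333333337, 251.33333333333331) (348.0, 249.62962962962962) [ 0.4377 -0.1918  0.0903] [0.0002 0.0002]
pad (272.6666666666667, 169.66666666666666) (235.0, 241.48148148148147) [ 0.6354 -0.0167  0.1381] [0.0005 0.0005]
feeder hi near [0.56269798 0.16467552 0.135     ] lo near [ 0.58204998 -0.15364337  0.06      ] hi far [0.68228009 0.17511484 0.135     ] lo far [ 0.70143958 -0.14810421  0.06      ]
tray [0.502 0.04  0.013]
tray [ 0.532 -0.336  0.013]
tray [0.355 0.026 0.013]
tray [ 0.385 -0.346  0.013]
cradle [0.453 0.267 0.005]
cradle [0.472 0.102 0.005]
cradle [0.379 0.261 0.005]
cradle [0.403 0.094 0.005]
pink [0.526 0.216 0.1  ]
pink [0.313 0.148 0.1  ]
bottle,mug [ 0.661 -0.464  0.05 ]
bottle,mug [ 0.524 -0.563  0.05 ]
```

```bash
python3 -m jog '{"offset":[[0,0.2,0.8],[0.3,0.9,0.8],[0.3,0.9,0.4],[0.35,0.9,0],[0.35,0.9,0],[0.35,0.9,0],[0.35,0.9,0],[0.35,0.9,0],[0.35,0.9,0],[0.35,0.9,0],[0.3,0.9,0],[0,0.3,0]],"angular":[[0,0,0],[0,0,-0.39],[0,0,-0.39],[0,0,-0.39],[0,0,-0.39],[0,0,-0.39],[0,0,-0.39],[0,0,-0.39],[0,0,-0.39],[0,0,-0.39],[0,0,-0.39],[0,0,0]],"jaw":[85,85,85,85,85,85,85,85,85,85,85,85]}'
python3 -m jog '{"offset":[[0,0,0]],"angular":[[0,0,0]],"jaw":[85]}'
python3 - <<'E'
from h import *
s=manip.state(); print(s['time'],s['joint_pos'],s['tool_pos']);print(axes(s).round(3))
cv2.imwrite('pics/b_wrist.png',manip.grab_frame('wrist'))
import json;json.dump({k:np.array(v).tolist() for k,v in s.items()},open('b.json','w'))
E
```

```text
time: 1.35
tool_pos: [0.4482, -0.0885, 0.3227]
tool_rot: [0.024, -0.024, 0.707, -0.706]
contact_force: [0.1, -2.0, -0.5]
gripper_width: 0.996
time: 1.45
tool_pos: [0.4477, -0.09, 0.3228]
tool_rot: [0.024, -0.024, 0.707, -0.707]
contact_force: [-0.4, -0.1, 0.5]
gripper_width: 0.994
1.45 [-3.61609960e-01 -3.99946371e-01  1.86126029e+00  1.89509570e-04
  1.68055218e+00  1.14254561e+00] [ 0.44772964 -0.08996346  0.32276231]
[[-0.998 -0.     0.067]
 [-0.067  0.    -0.998]
 [ 0.    -1.    -0.   ]]
```

View pics/b_wrist.png

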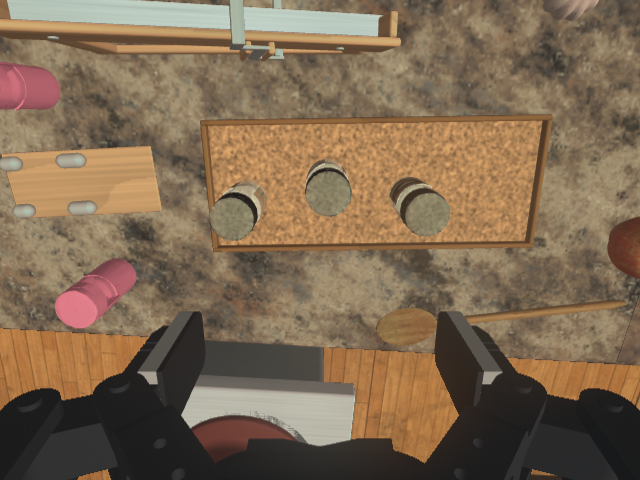

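The wrist view shows the lids at about (233,216), (328,190) and (424,211), all inside the tray. The pink decoys are at (25,87) and (97,292), outside the tray and the wrong colour. The jars meant are the three dark-lidded ones, and jar_1 is the leftmost. I'll triangulate the lids across the views.

```bash
cat > lids.py <<'E'
from h import *
import json
def lids(img,roi,lo=120,area=150):
    x0,y0,x1,y1=roi; h=cv2.cvtColor(img,cv2.COLOR_BGR2HSV)[y0:y1,x0:x1]
    m=((h[...,1]<75)&(h[...,2]>70)&(h[...,2]<lo+60)).astype('u1')*255
    m=cv2.morphologyEx(m,cv2.MORPH_OPEN,np.ones((3,3)))
    out=[]
    for c in cv2.findContours(m,0,1)[0]:
        if cv2.contourArea(c)>area:
            e=cv2.fitEllipse(cv2.convexHull(c)); out.append((e[0][0]+x0,e[0][1]+y0,e[1]))
    return sorted(out)
E
python3 - <<'E'
from lids import *
st=json.load(open('b.json'))
w=lids(cv2.imread('pics/b_wrist.png'),(205,150,530,245),area=600)
t=lids(cv2.imread('pics/a_top.png'),(258,225,392,270),area=40)
print(w);print(t)
for a in w:
    best=min(((tri([ray('wrist',a[:2],st),ray('top',b[:2])]),b) for b in t),key=lambda q:q[0][1][0])
    print(best[0][0].round(4),np.round(best[0][1],4),onz('wrist',a[:2],.099,st).round(4),onz('top',best[1][:2],.099).round(4))
E
```

```text
[(230.82920837402344, 218.20457458496094, (41.31686782836914, 46.75602340698242)), (328.0599060058594, 192.95816802978516, (44.47150421142578, 45.51530456542969)), (428.13067626953125, 213.59900283813477, (40.76887893676758, 43.288482666015625))]
[]Traceback (most recent call last):
  File "<stdin>", line 7, in <module>
ValueError: min() iterable argument is empty
```

Run:
```python
from lids import *
st=json.load(open('b.json'))
im=cv2.imread('pics/a_top.png');h=cv2.cvtColor(im,cv2.COLOR_BGR2HSV)
print(h[257,269],h[246,305],h[250,342],h[265,300])
m=((h[...,1]<95)).astype('u1')[225:272,258:392]*255
m=cv2.morphologyEx(m,cv2.MORPH_OPEN,np.ones((3,3)))
t=[]
for c in cv2.findContours(m,0,1)[0]:
    a=cv2.contourArea(c)
    if 100<a<600: t.append((cv2.fitEllipse(c)[0][0]+258,cv2.fitEllipse(c)[0][1]+225)); print(a,cv2.boundingRect(c),t[-1])
w=[(230.8,218.2),(328.06,193),(428.1,213.6)]
for a in w:
    b=(min(((tri([ray('wrist',a,st),ray('top',b)]),b) for b in t),key=lambda q:q[0][1][0]))
    print(b[0][0].round(4),np.round(b[0][1],4),onz('wrist',a,.099,st).round(4),onz('top',b[1],.099).round(4))
```

```text
[ 23  58 203] [ 23  58 205] [ 24  61 202] [ 17 108 248]
260.5 (3, 23, 19, 19) (270.11713218688965, 256.9490165710449)
235.0 (75, 18, 17, 19) (341.0845031738281, 251.9294033050537)
246.5 (38, 12, 19, 19) (304.76125717163086, 246.1009063720703)
[ 0.4208 -0.0084  0.0908] [0.0024 0.0024] [ 0.4237 -0.0078  0.099 ] [ 0.4196 -0.0116  0.099 ]
[ 0.4501 -0.098   0.0809] [0. 0.] [ 0.4537 -0.0973  0.099 ] [ 0.4486 -0.0989  0.099 ]
[ 0.4373 -0.1928  0.0917] [0.0021 0.0021] [ 0.4404 -0.1923  0.099 ] [ 0.4353 -0.1911  0.099 ]
```

```bash
python3 -m jog '{"offset":[[0,0,0],[0,0,0],[0,0,0],[0,0,0],[0,0,0],[0,0,0],[0,0,0],[0,0,0],[0,0,0],[0,0,0]],"angular":[[0,0,-1],[0,0,-1],[0,0,-1],[0,0,-1],[0,0,-1],[0,0,-1],[0,0,-1],[0,0,-1],[0,0,-1],[0,0,-1]],"jaw":[85,85,85,85,85,85,85,85,85,85]}'
python3 -m jog '{"offset":[[0,0,0],[0,0,0],[0,0,0],[0,0,0]],"angular":[[-1,0,0],[-1,0,0],[-1,0,0],[0,0,0]],"jaw":[85,85,85,85]}'
python3 - <<'E'
from h import *
s=manip.state(); print(s['time'],s['joint_pos'].round(3),s['tool_pos']);print(axes(s).round(3))
E
```

```text
time: 2.5
tool_pos: [0.4474, -0.0936, 0.3227]
tool_rot: [0.337, -0.336, -0.622, 0.622]
contact_force: [-0.7, 0.3, 0.4]
gripper_width: 0.995
time: 2.9
tool_pos: [0.4473, -0.0916, 0.3219]
tool_rot: [0.278, -0.381, -0.518, 0.713]
contact_force: [0.1, 0.4, -0.3]
gripper_width: 0.993
2.9 [-0.178 -0.422  1.901 -0.31   1.605  2.356] [ 0.44727838 -0.09162179  0.32194916]
[[-0.555 -0.001 -0.832]
 [ 0.792 -0.309 -0.527]
 [-0.257 -0.951  0.172]]
```

```bash
cat > kin.py <<'E'
import numpy as np
from scipy.optimize import least_squares
from scipy.spatial.transform import Rotation as R
def fk(q,p):
    d,L2,L3,Lt,e,b=p; j1,j2,j3,j4,j5,j6=q; f=j2+j3
    F=np.array([np.sin(f),0,np.cos(f)]);T0=np.array([np.cos(f),0,-np.sin(f)]);L=np.array([0,1.,0])
    C=np.array([0,e,d])+L2*np.array([np.sin(j2),0,np.cos(j2)])+L3*F-b*T0
    t=F*np.cos(j5)+np.sin(j5)*(np.cos(j4)*T0+np.sin(j4)*L)
    # zero j6: tool z = d t/d j5 direction negative
    z0=-(-F*np.sin(j5)+np.cos(j5)*(np.cos(j4)*T0+np.sin(j4)*L))
    M=R.from_rotvec(t*j6).as_matrix()
    z=M@z0; x=np.cross(t,z)
    Z=R.from_euler('z',j1).as_matrix()
    return Z@(C+Lt*t), Z@np.stack([x,t,z],1)
E
python3 - <<'E'
from h import *; from kin import *; import json
s=manip.state();b=json.load(open('b.json'))
D=[([-1.21900817e+00,5.33696081e-02,1.61432278e+00,-2e-6,1.47600928,-.118991],[.28327138,-.55640363,.23003793],[0.16482537,-0.16500009,0.68834741,-0.68686638]),
(b['joint_pos'],b['tool_pos'],b['tool_rot']),(s['joint_pos'],s['tool_pos'],s['tool_rot'])]
json.dump([[list(map(float,y)) for y in x] for x in D],open('poses.json','w'))
res=lambda p:np.concatenate([fk(q,p)[0]-np.array(t) for q,t,_ in D])
r=least_squares(res,[.2,.38,.59,.29,.074,0]);print(r.x.round(4),np.abs(r.fun).max())
for q,t,o in D:
    print(fk(q,r.x)[1].round(2).tolist(), R.from_quat([o[1],o[2],o[3],o[0]]).as_matrix().round(2).tolist())
E
```

```text
[ 0.238   0.4264  0.6099  0.2795  0.0742 -0.0957] 2.3104868906997922e-08
[[-0.89, -0.0, 0.45], [-0.45, 0.0, -0.89], [-0.0, -1.0, -0.0]] [[-0.89, -0.0, 0.45], [-0.45, 0.0, -0.89], [-0.0, -1.0, -0.0]]
[[-1.0, -0.0, 0.07], [-0.07, 0.0, -1.0], [0.0, -1.0, -0.0]] [[-1.0, -0.0, 0.07], [-0.07, 0.0, -1.0], [0.0, -1.0, -0.0]]
[[-0.55, -0.0, -0.83], [0.79, -0.31, -0.53], [-0.26, -0.95, 0.17]] [[-0.55, -0.0, -0.83], [0.79, -0.31, -0.53], [-0.26, -0.95, 0.17]]
```

```bash
cat >> kin.py <<'E'
P=[0.238,0.4264,0.6099,0.2795,0.0742,-0.0957]
import json
try:
    _D=json.load(open('poses.json'))
    P=least_squares(lambda p:np.concatenate([fk(q,p)[0]-np.array(t) for q,t,_ in _D]),P).x
except Exception as ex: print(ex)
LO=np.array([-3.01,-1.01,.06,-1.02,.09,-3.14]);HI=np.array([3.01,2.22,2.58,4.17,2.62,3.14])
def ik(pos,M,q0,lim=True):
    g=lambda q:np.concatenate([(fk(q,P)[0]-pos)*10,(fk(q,P)[1]-M).ravel()])
    r=least_squares(g,np.clip(q0,LO+.01,HI-.01),bounds=(LO,HI) if lim else (-np.inf,np.inf)); return r.x,np.abs(r.fun).max()
def frame(az,a,camup=True):
    """tool pointing azimuth az, a below horizontal, camera on upper side"""
    y=np.array([np.cos(az)*np.cos(a),np.sin(az)*np.cos(a),-np.sin(a)])
    x=-(np.array([0,0,1])-y*y[2]*1.0); x/=np.linalg.norm(x); return np.stack([x,y,np.cross(x,y)],1)
E
python3 - <<'E'
from kin import *
q0=[0.3,-.4,2.2,-.8,1.4,2.4]
for nm,g in (('j1',[.422,-.009,.055]),('j3',[.438,-.192,.055])):
  for azd in (-120,-110,-100,-90,-80):
    for ad in (30,35,40,45,50):
        M=frame(np.radians(azd),np.radians(ad)); 
        best=None
        for q6 in (2.4,-2.4):
            q,e=ik(np.array(g)+.0187*M[:,1],M,q0[:5]+[q6])
            if best is None or e<best[1]: best=(q,e)
        if best[1]<1e-3: print(nm,azd,ad,best[0].round(2),'wristC',(np.array(g)-M[:,1]*.26).round(2))
E
```

```text
j1 -120 30 [ 0.2   0.34  1.9  -0.71  1.71 -2.2 ] wristC [0.53 0.19 0.18]
j1 -120 35 [ 0.19  0.29  1.92 -0.67  1.66 -2.22] wristC [0.53 0.18 0.2 ]
j1 -120 40 [ 0.17  0.23  1.95 -0.63  1.6  -2.25] wristC [0.52 0.16 0.22]
j1 -120 45 [ 0.15  0.18  1.98 -0.59  1.54 -2.28] wristC [0.51 0.15 0.24]
j1 -120 50 [ 0.12  0.13  2.01 -0.54  1.49 -2.32] wristC [0.51 0.14 0.25]
j1 -110 30 [ 0.25  0.29  1.97 -0.8   1.63 -2.27] wristC [0.5  0.2  0.18]
j1 -110 35 [ 0.23  0.24  1.99 -0.76  1.58 -2.3 ] wristC [0.49 0.19 0.2 ]
j1 -110 40 [ 0.21  0.18  2.01 -0.71  1.52 -2.33] wristC [0.49 0.18 0.22]
j1 -110 45 [ 0.18  0.13  2.04 -0.66  1.47 -2.37] wristC [0.48 0.16 0.24]
j1 -110 50 [ 0.15  0.08  2.06 -0.61  1.42 -2.42] wristC [0.48 0.15 0.25]
j1 -100 30 [ 0.29  0.24  2.04 -0.89  1.54 -2.32] wristC [0.46 0.21 0.18]
j1 -100 35 [ 0.26  0.18  2.06 -0.84  1.49 -2.36] wristC [0.46 0.2  0.2 ]
j1 -100 40 [ 0.24  0.13  2.08 -0.79  1.44 -2.41] wristC [0.46 0.19 0.22]
j1 -100 45 [ 0.21  0.07  2.1  -0.73  1.39 -2.46] wristC [0.45 0.17 0.24]
j1 -100 50 [ 0.18  0.02  2.12 -0.67  1.34 -2.52] wristC [0.45 0.16 0.25]
j1 -9
[... 1218 characters left out ...]
stC [ 0.51 -0.    0.22]
j3 -110 45 [-0.19  0.11  2.06 -0.82  1.26 -2.6 ] wristC [ 0.5  -0.02  0.24]
j3 -110 50 [-0.22  0.07  2.07 -0.75  1.22 -2.67] wristC [ 0.5  -0.03  0.25]
j3 -100 40 [-0.15  0.08  2.13 -0.97  1.2  -2.61] wristC [0.47 0.   0.22]
j3 -100 45 [-0.18  0.04  2.14 -0.88  1.15 -2.69] wristC [ 0.47 -0.01  0.24]
j3 -100 50 [-0.22  0.    2.14 -0.79  1.12 -2.78] wristC [ 0.47 -0.03  0.25]
j3 -90 45 [-0.19 -0.04  2.21 -0.94  1.04 -2.79] wristC [ 0.44 -0.01  0.24]
j3 -90 50 [-0.23 -0.07  2.21 -0.83  1.01 -2.9 ] wristC [ 0.44 -0.02  0.25]
j3 -80 45 [-0.21 -0.12  2.29 -0.98  0.91 -2.91] wristC [ 0.41 -0.01  0.24]
j3 -80 50 [-0.25 -0.15  2.28 -0.86  0.89 -3.04] wristC [ 0.41 -0.03  0.25]
```

```bash
python3 -m jog '{"offset":[[0,0,0],[0,0,0],[0,0,0],[0,0.5,0],[0,0.5,0],[0,0.5,0],[0,0.5,0],[0,0.5,0],[0,0.5,0],[0,0,0],[0,0,0],[0,0,0]],"angular":[[1,0,0],[1,0,0],[1,0,0],[0,0,1],[0,0,1],[0,0,1],[0,0,1],[0,0,1],[0,0,1],[0,0,1],[0,0,1],[0,0,1]],"jaw":[85,85,85,85,85,85,85,85,85,85,85,85]}' | tail -5
Z='{"offset":[[0,0,0],[0,0,0],[0,0,0],[0,0,0],[0,0,0],[0,0,0],[0,0,0],[0,0,0],[0,0,0],[0,0,0],[0,0,0],[0,0,0]],"angular":[[0,0,1],[0,0,1],[0,0,1],[0,0,1],[0,0,1],[0,0,1],[0,0,1],[0,0,1],[0,0,1],[0,0,1],[0,0,1],[0,0,1]],"jaw":[85,85,85,85,85,85,85,85,85,85,85,85]}'
:
```

```text
time: 4.1
tool_pos: [0.448, 0.0569, 0.3231]
tool_rot: [-0.014, 0.014, 0.707, -0.706]
contact_force: [0.2, 0.4, -0.9]
gripper_width: 0.995
```

```bash
python3 -m jog '{"offset":[[0,0,0],[0,0,0],[0,0,0],[0,0,0],[0,0,0],[0,0,0],[0,0,0],[0,0,0],[0,0,0],[0,0,0],[0,0,0],[0,0,0]],"angular":[[0,0,1],[0,0,1],[0,0,1],[0,0,1],[0,0,1],[0,0,1],[0,0,1],[0,0,1],[0,0,1],[0,0,1],[0,0,1],[0,0,1]],"jaw":[85,85,85,85,85,85,85,85,85,85,85,85]}'
python3 -m jog '{"offset":[[0,0,0],[0,0,0],[0,0,0],[0,0,0],[0,0,0],[0,0,0],[0,0,0],[0,0,0],[0,0,0],[0,0,0],[0,0,0],[0,0,0]],"angular":[[0,0,1],[0,0,1],[0,0,1],[0,0,1],[0,0,1],[0,0,1],[0,0,1],[0,0,1],[0,0,1],[0,0,1],[0,0,1],[0,0,1]],"jaw":[85,85,85,85,85,85,85,85,85,85,85,85]}'
python3 - <<'E'
from h import *
s=manip.state(); print(s['time'],s['joint_pos'].round(3),s['tool_pos']);print(axes(s).round(3))
cv2.imwrite('pics/c_wrist.png',manip.grab_frame('wrist'))
E
```

```text
time: 5.3
tool_pos: [0.448, 0.0566, 0.3231]
tool_rot: [0.404, -0.404, 0.581, -0.58]
contact_force: [-0.3, -0.8, -1.1]
gripper_width: 0.994
time: 6.5
tool_pos: [0.448, 0.0566, 0.3231]
tool_rot: [0.668, -0.667, 0.232, -0.232]
contact_force: [0.3, -0.1, -0.0]
gripper_width: 0.994
6.5 [-4.000e-02 -4.140e-01  1.871e+00  1.000e-03  1.685e+00 -9.430e-01] [0.44804382 0.0565507  0.3230634 ]
[[ 0.785 -0.     0.62 ]
 [-0.62   0.001  0.785]
 [-0.001 -1.     0.001]]
```

View pics/c_wrist.png

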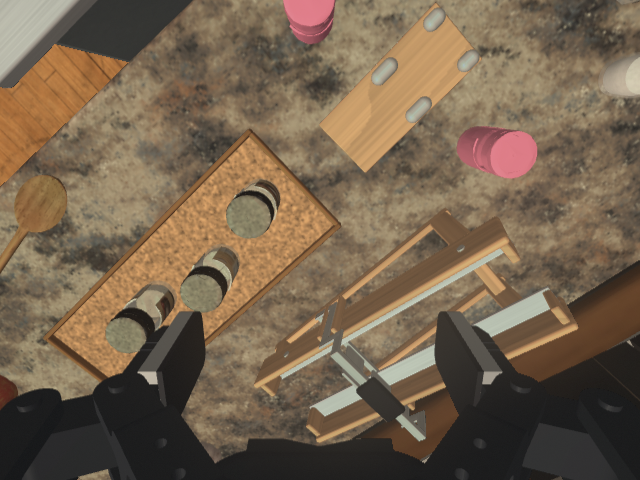

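This view shows everything at once: the lids at about (250,212), (207,287) and (133,330), the cradle at (400,90), the feeder, and the pad at (382,397). I'll enlarge the feeder and cradle.

Run:
```python
from h import *; import json
s=manip.state(); json.dump({k:np.array(v).tolist() for k,v in s.items()},open('c.json','w'))
t=cv2.imread('pics/c_wrist.png')
cv2.imwrite('pics/c_f.png',cv2.resize(t[200:450,240:590],None,fx=2.25,fy=2.25,interpolation=2))
cv2.imwrite('pics/c_c.png',cv2.resize(t[0:180,310:550],None,fx=3,fy=3,interpolation=2))
```

```text
(no output)
```

View pics/c_f.png

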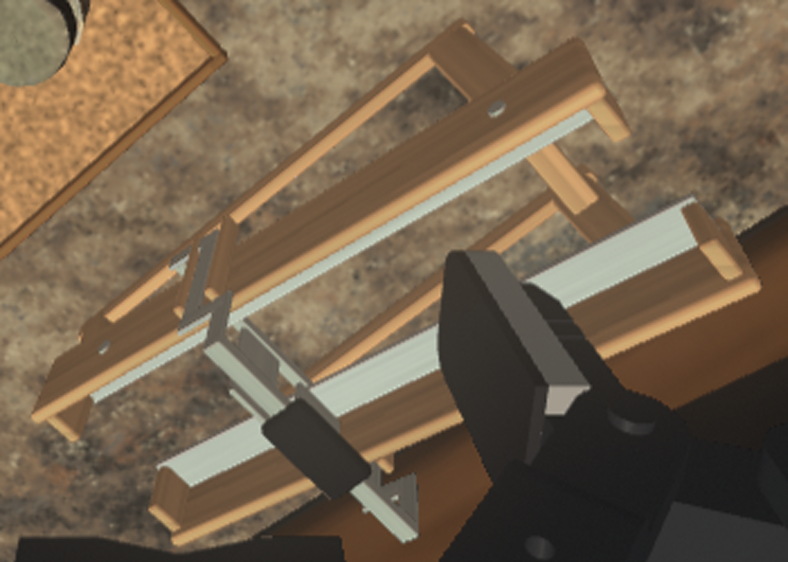

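View pics/c_c.png

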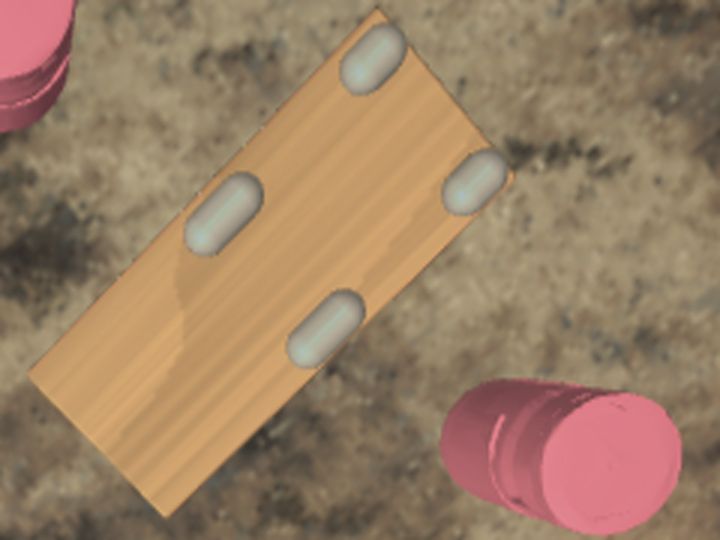

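Run:
```python
from lids import *
st=json.load(open('c.json'))
W=lambda u,v:(240+u/2.25,200+v/2.25); T=lambda u,v:(160+u/3,130+v/3)
S=lambda u,v:(145+u/3,180+v/2.7)
pr={'hi_near':((606,88),(119,203),(150,290)),'lo_near':((33,417),(502,201),(426,212)),'hi_far':((760,284),(113,62),(35,240)),'lo_far':((178,544),(498,67),(330,197)),'pad':((316,447),(338,119),(270,166))}
R_={}
for k,(w,t,sd) in pr.items():
    x,e=tri([ray('wrist',W(*w),st),ray('top',T(*t))]); x3,e3=tri([ray('wrist',W(*w),st),ray('top',T(*t)),ray('side',S(*sd))])
    print(k,x.round(4),np.round(e,4),'3view',x3.round(4),np.round(e3,4)); R_[k]=x3
print('pad on z .143: wrist',onz('wrist',W(316,447),.143,st).round(4),'top',onz('top',T(338,119),.143).round(4))
C=lambda u,v:(310+u/3,v/3)
print('plate corners',[onz('wrist',C(*c),.005,st).round(4).tolist() for c in ((378,8),(514,178),(28,374),(167,516))])
print('rails',[onz('wrist',C(*c),.0165,st).round(4).tolist() for c in ((374,60),(475,182),(224,213),(326,328))])
for c in ((250,212),(207,287),(133,330)): print('lid',onz('wrist',c,.099,st).round(4))
im=cv2.imread('pics/c_wrist.png'); print(lids(im,(90,160,300,360),area=600))
```

```text
hi_near [0.5588 0.1608 0.1601] [0.002 0.002] 3view [0.5753 0.1716 0.1244] [0.0042 0.0114 0.0093]
lo_near [ 0.585  -0.1522  0.0595] [0.0032 0.0032] 3view [ 0.5861 -0.1534  0.0541] [0.0041 0.003  0.0016]
hi_far [0.6806 0.1729 0.1419] [0.0003 0.0003] 3view [0.6806 0.1729 0.141 ] [0.0007 0.0002 0.0008]
lo_far [ 0.7043 -0.1468  0.0548] [0.002 0.002] 3view [ 0.6978 -0.1505  0.0515] [0.0101 0.0061 0.0161]
pad [ 0.6364 -0.0157  0.1381] [0.001 0.001] 3view [ 0.6357 -0.016   0.1384] [0.0016 0.0005 0.0012]
pad on z .143: wrist [ 0.6335 -0.0132  0.143 ] top [ 0.6347 -0.017   0.143 ]
plate corners [[0.3804, 0.2612, 0.005], [0.4543, 0.2697, 0.005], [0.4009, 0.0948, 0.005], [0.4745, 0.1042, 0.005]]
rails [[0.3927, 0.2478, 0.0165], [0.4454, 0.2545, 0.0165], [0.4004, 0.1812, 0.0165], [0.4535, 0.1877, 0.0165]]
lid [ 0.4201 -0.0029  0.099 ]
lid [ 0.4514 -0.0871  0.099 ]
lid [ 0.4398 -0.1802  0.099 ]
[(110.5331859588623, 225.86404418945312, (63.18864440917969, 68.1374740600586)), (125.40443801879883, 334.7777404785156, (33.9531135559082, 41.05389404296875)), (144.85335159301758, 312.5902404785156, (38.75261306762695, 63.81116485595703)), (165.70166015625, 341.8854064941406, (14.223650932312012, 105.03897857666016)), (200.65608978271484, 292.667724609375, (37.409385681152344, 41.86288833618164)), (248.01171875, 216.1887321472168, (42.03847122192383, 45.13627624511719))]
```

```bash
python3 -m jog '{"offset":[[0,0,0],[0,0,0],[0,0,0],[0,0,0],[0,0,0],[0,0,0],[0,0,0],[0,0,0],[0,0,0],[0,0,0],[0,0,0],[0,0,0]],"angular":[[0,0,1],[0,0,1],[0,0,1],[0,0,1],[0,0,1],[0,0,1],[0,0,1],[0,0,1],[0,0,1],[0,0,1],[0,0,1],[0,0,1]],"jaw":[85,85,85,85,85,85,85,85,85,85,85,85]}'|head -1
python3 -m jog '{"offset":[[0,0,0],[0,0,0],[0,0,0],[0,0,0],[0,0,0],[0,0,0],[0,0,0],[0,0,0],[0,0,0],[0,0,0],[0,0,0],[0,0,0]],"angular":[[0,0,1],[0,0,1],[0,0,1],[0,0,1],[0,0,1],[0,0,1],[-0.86,0.31,0],[-0.86,0.31,0],[-0.86,0.31,0],[-0.86,0.31,0],[-0.86,0.31,0],[-0.86,0.31,0]],"jaw":[85,85,85,85,85,85,85,85,85,85,85,85]}'|head -1
python3 -m jog '{"offset":[[0,0.05,-0.5],[0,0.05,-0.5],[0,0.05,-0.5],[0,0.05,-0.5],[0,0,0]],"angular":[[-0.86,0.31,0],[-0.86,0.31,0],[-0.86,0.31,0],[-0.86,0.31,0],[0,0,0]],"jaw":[85,85,85,85,85]}'
python3 - <<'E'
from h import *;from kin import frame;import json
s=manip.state(); print(s['time'],s['joint_pos'].round(3),s['tool_pos']);print(axes(s).round(3))
M=frame(np.radians(-110),np.radians(35)); print((R.from_matrix(M@axes(s).T).as_rotvec()*180/np.pi/6).round(3))
json.dump({k:np.array(v).tolist() for k,v in s.items()},open('d.json','w'))
cv2.imwrite('pics/d_wrist.png',manip.grab_frame('wrist'))
E
```

```text
time: 7.75
time: 8.95
time: 9.45
tool_pos: [0.4453, 0.067, 0.2166]
tool_rot: [-0.327, 0.701, 0.089, -0.628]
contact_force: [-0.7, 0.4, -0.4]
gripper_width: 0.991
9.45 [ 0.368  0.105  1.792 -0.711  1.91  -2.426] [0.44528226 0.0670117  0.21655833]
[[ 0.195 -0.286 -0.938]
 [ 0.535 -0.77   0.346]
 [-0.822 -0.57   0.003]]
[ 0.031 -0.039  0.044]
```

View pics/d_wrist.png

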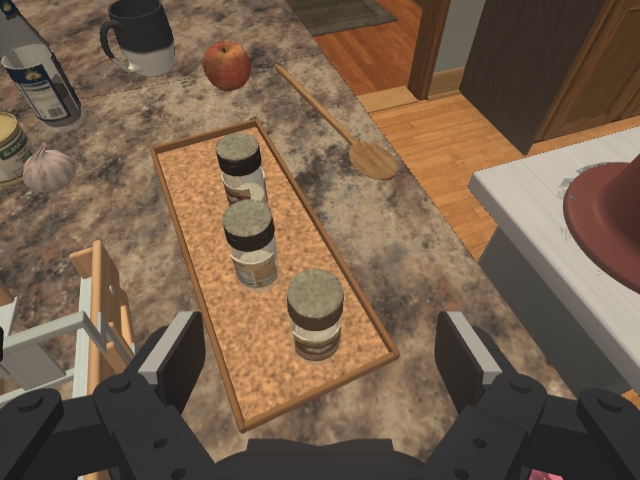

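The tool is oriented as planned. The picture shows jar_1 at (316,315), roughly centred between the open fingers, with jar_2 and jar_3 beyond it.

Run:
```python
from h import *;import json
st=json.load(open('d.json'))
for c in ((315.5,295),(248.5,222),(239,151)): print('lid',onz('wrist',c,.099,st).round(4))
print('base j1',onz('wrist',(317,349),.003,st).round(4))
x,e=tri([ray('wrist',(315.5,295),st),ray('top',(270.1,257))]);print(x,e)
y=np.array(axes(st))[:,1]
g=np.array([.421,-.008,.052]); tcp=g+.021*y; d=(tcp-np.array(st['tool_pos']))
print(tcp,d/.05, y)
pre=tcp-.10*y; print((pre-np.array(st['tool_pos']))/.05, y*.1/.05)
```

```text
lid [ 0.4231 -0.0043  0.099 ]
lid [ 0.4524 -0.09    0.099 ]
lid [ 0.4388 -0.1818  0.099 ]
base j1 [ 0.4232 -0.0014  0.003 ]
[ 0.42054531 -0.01046275  0.08720274] [np.float64(0.00038376263791544324), np.float64(0.0003837626379154485)]
[ 0.41499316 -0.02417636  0.04003158] [-0.60578202 -1.82376131 -3.53053504] [-0.2860399  -0.77030306 -0.56992488]
[-0.03370222 -0.28315518 -2.39068529] [-0.5720798  -1.54060613 -1.13984975]
```

```bash
python3 -m jog '{"offset":[[0,-0.06,-0.6],[0,-0.06,-0.6],[0,-0.06,-0.6],[0,-0.06,-0.59],[0,0,0],[-0.143,-0.385,-0.285],[-0.143,-0.385,-0.285],[-0.143,-0.385,-0.285],[-0.143,-0.385,-0.285],[0,0,0],[0,0,0]],"angular":[[0,0,0],[0,0,0],[0,0,0],[0,0,0],[0,0,0],[0,0,0],[0,0,0],[0,0,0],[0,0,0],[0,0,0],[0,0,0]],"jaw":[85,85,85,85,85,85,85,85,85,85,85]}'
python3 - <<'E'
from h import *
s=manip.state(); print(s['time'],s['joint_pos'].round(3),s['tool_pos'])
cv2.imwrite('pics/e_wrist.png',manip.grab_frame('wrist'))
E
```

```text
time: 10.6
tool_pos: [0.4209, -0.021, 0.0489]
tool_rot: [-0.328, 0.705, 0.093, -0.622]
contact_force: [-0.1, 0.2, 0.4]
gripper_width: 0.995
10.6 [ 0.232  0.233  1.981 -0.754  1.58  -2.291] [ 0.42087434 -0.02103108  0.04890304]
```

View pics/e_wrist.png

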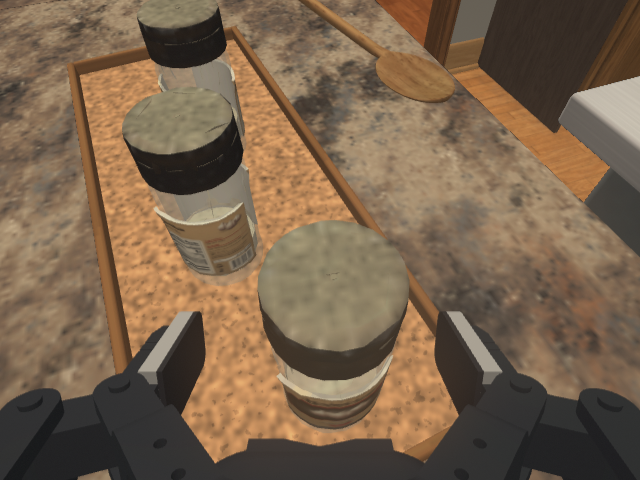

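Jar_1 stands between the fingers with its lid centred near (333,290). The TCP is 9 mm too high, so I'll correct that, close and check.

```bash
python3 -m jog '{"offset":[[-0.1,-0.02,-0.18],[0,0,0],[0,0,0],[0,0,0],[0,0,0],[0,0,0],[0,0,0],[0,0,0]],"angular":[[0,0,0],[0,0,0],[0,0,0],[0,0,0],[0,0,0],[0,0,0],[0,0,0],[0,0,0]],"jaw":[85,85,30,30,30,30,30,30]}'
python3 - <<'E'
from h import *
s=manip.state(); print(s['time'],s['joint_pos'].round(3),s['tool_pos'],s['gripper_width']);print(axes(s).round(4))
cv2.imwrite('pics/f_wrist.png',manip.grab_frame('wrist'))
E
```

```text
time: 11.45
tool_pos: [0.4144, -0.0219, 0.0378]
tool_rot: [-0.327, 0.704, 0.093, -0.623]
contact_force: [1.2, 0.5, 2.1]
gripper_width: 0.481
11.45 [ 0.233  0.245  1.993 -0.754  1.565 -2.277] [ 0.41438341 -0.02194749  0.03777978] 0.4810109851823861
[[ 0.2055 -0.2769 -0.9387]
 [ 0.5379 -0.7693  0.3447]
 [-0.8176 -0.5758 -0.0092]]
```

View pics/f_wrist.png

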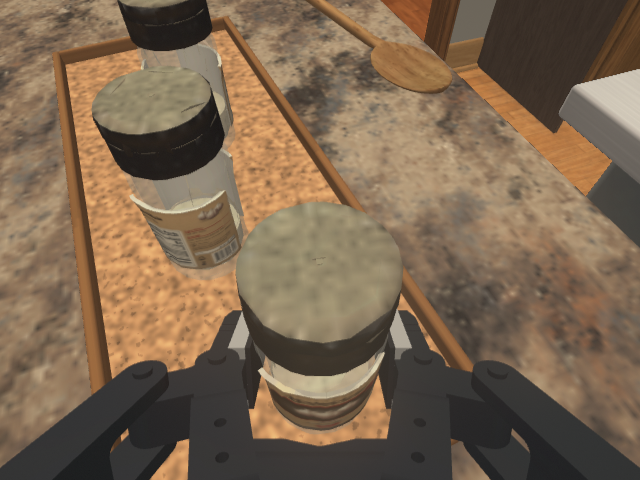

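```bash
cat > load.py <<'E'
from h import *; from kin import *
AZ=np.radians(4.2); LOAD=np.array([.6241,.130,.123])
def loadM(a):
    y=np.array([np.cos(AZ)*np.sin(a),np.sin(AZ)*np.sin(a),-np.cos(a)]); z=np.array([-np.sin(AZ),np.cos(AZ),0]); return np.stack([np.cross(y,z),y,z],1)
E
python3 - <<'E'
from load import *
s=manip.state(); M0=axes(s)
ja=M0.T@np.array([0,0,1.]); a=np.arctan2(-ja[1],-ja[0]); print('jar in tool',ja.round(3),np.degrees(a))
M1=loadM(a); jw=M1@ja; print('jar axis at load',jw.round(3))
rv=R.from_matrix(M1@M0.T).as_rotvec(); print('rotvec units',(rv*180/np.pi/6).round(2), np.degrees(np.linalg.norm(rv)))
grasp=np.array([0,-.0187,0]); mid_off=.0024
tcp=LOAD-mid_off*jw-M1@grasp; print('load tcp',tcp.round(4))
p0=s['tool_pos'];q=s['joint_pos']
for k in np.linspace(0,1,13):
    M=R.from_rotvec(rv*k).as_matrix()@M0; p=p0+[0,0,.18]+k*(tcp+[0,0,.1]-p0-[0,0,.18])
    q,e=ik(p,M,q); print(round(k,2),p.round(3),q.round(2),round(e,4))
q,e=ik(tcp,M1,q);print(q.round(2),e)
E
```

```text
jar in tool [-0.818 -0.576 -0.009] 35.154043689968546
jar axis at load [-0.997 -0.082 -0.   ]
rotvec units [  9.5  -12.48  -8.44] 106.83310040927265
load tcp [0.6372 0.131  0.1077]
0.0 [ 0.414 -0.022  0.218] [ 0.23 -0.06  1.95 -0.78  1.81 -2.52] 0.0
0.08 [ 0.433 -0.009  0.217] [ 0.21 -0.06  1.91 -0.69  1.78 -2.43] 0.0
0.17 [0.452 0.004 0.216] [ 0.19 -0.07  1.88 -0.61  1.73 -2.35] 0.0
0.25 [0.47  0.016 0.215] [ 0.17 -0.08  1.85 -0.53  1.68 -2.27] 0.0
0.33 [0.489 0.029 0.214] [ 0.15 -0.09  1.84 -0.45  1.62 -2.19] 0.0
0.42 [0.507 0.042 0.214] [ 0.14 -0.11  1.84 -0.37  1.54 -2.11] 0.0
0.5 [0.526 0.055 0.213] [ 0.12 -0.13  1.84 -0.3   1.46 -2.04] 0.0
0.58 [0.544 0.067 0.212] [ 0.1  -0.15  1.85 -0.23  1.37 -1.96] 0.0
0.67 [0.563 0.08  0.211] [ 0.09 -0.17  1.87 -0.17  1.27 -1.88] 0.0
0.75 [0.582 0.093 0.21 ] [ 0.08 -0.19  1.9  -0.12  1.15 -1.81] 0.0
0.83 [0.6   0.105 0.209] [ 0.08 -0.21  1.93 -0.07  1.03 -1.73] 0.0
0.92 [0.619 0.118 0.209] [ 0.08 -0.22  1.96 -0.04  0.9  -1.64] 0.0
1.0 [0.637 0.131 0.208] [ 0.09 -0.22  1.99 -0.02  0.75 -1.54] 0.0
[ 0.09 -0.09  2.06 -0.02  0.56 -1.54] 2.1425805574182277e-10
```

```bash
python3 -m jog '{"offset":[[0,0,0.3],[0,0,0.6],[0,0,0.6],[0,0,0.6],[0,0,0.6],[0,0,0.6],[0,0,0.3],[0.28,0.19,0],[0.28,0.19,0],[0.28,0.19,0],[0.28,0.19,0],[0.28,0.19,0]],"angular":[[0,0,0],[0,0,0],[0,0,0],[0,0,0],[0,0,0],[0,0,0],[0,0,0],[0.594,-0.78,-0.5275],[0.594,-0.78,-0.5275],[0.594,-0.78,-0.5275],[0.594,-0.78,-0.5275],[0.594,-0.78,-0.5275]],"jaw":[30,30,30,30,30,30,30,30,30,30,30,30]}'
python3 -m jog '{"offset":[[0.28,0.19,0],[0.28,0.19,0],[0.28,0.19,0],[0.28,0.19,0],[0.28,0.19,0],[0.28,0.19,0],[0.28,0.19,0],[0.28,0.19,0],[0.28,0.19,0],[0.28,0.19,0],[0.28,0.19,0],[0,0,0]],"angular":[[0.594,-0.78,-0.5275],[0.594,-0.78,-0.5275],[0.594,-0.78,-0.5275],[0.594,-0.78,-0.5275],[0.594,-0.78,-0.5275],[0.594,-0.78,-0.5275],[0.594,-0.78,-0.5275],[0.594,-0.78,-0.5275],[0.594,-0.78,-0.5275],[0.594,-0.78,-0.5275],[0.594,-0.78,-0.5275],[0,0,0]],"jaw":[30,30,30,30,30,30,30,30,30,30,30,30]}'
python3 - <<'E'
from load import *
s=manip.state(); print(s['time'],s['joint_pos'].round(3),s['tool_pos'],s['gripper_width']);print(axes(s).round(4))
M1=loadM(np.radians(35.15)); print((R.from_matrix(M1@axes(s).T).as_rotvec()*180/np.pi/6).round(3), (np.array([.6372,.131,.1077])-s['tool_pos'])/.05)
import json;json.dump({k:np.array(v).tolist() for k,v in s.items()},open('g.json','w'))
for n in('wrist','top','side'): cv2.imwrite(f'pics/g_{n}.png',manip.grab_frame(n))
E
```

```text
time: 12.7
tool_pos: [0.4843, 0.026, 0.2162]
tool_rot: [-0.489, 0.762, 0.154, -0.395]
contact_force: [-0.4, -0.6, -1.8]
gripper_width: 0.477
time: 13.9
tool_pos: [0.6359, 0.13, 0.2131]
tool_rot: [0.682, -0.666, -0.236, -0.186]
contact_force: [-0.7, -0.4, -1.6]
gripper_width: 0.485
13.9 [ 0.091 -0.224  1.988 -0.013  0.77  -1.547] [0.6358531  0.13000856 0.21309227] 0.4852201084669327
[[ 8.188e-01  5.693e-01 -7.390e-02]
 [ 6.030e-02  4.270e-02  9.973e-01]
 [ 5.709e-01 -8.210e-01  6.000e-04]]
[-0.002 -0.057 -0.006] [ 0.02693808  0.01982887 -2.10784534]
```

View pics/g_wrist.png

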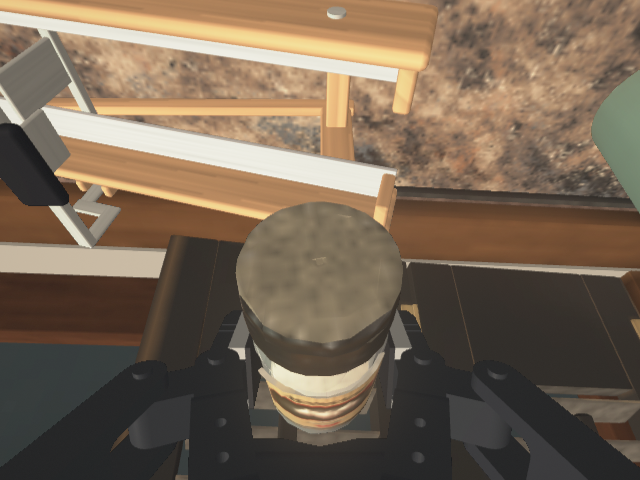

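View pics/g_side.png

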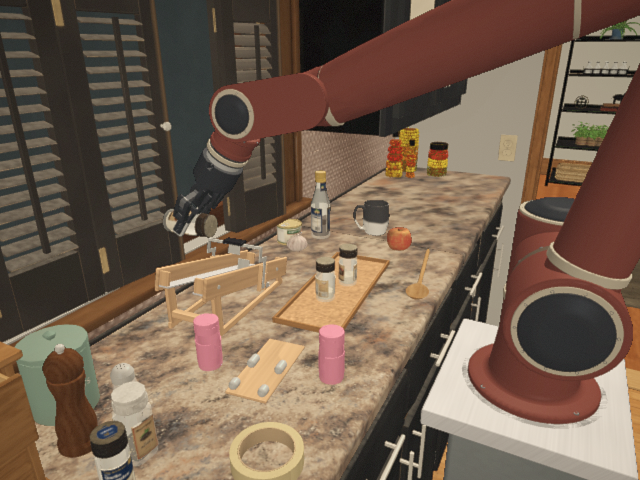

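View pics/g_top.png

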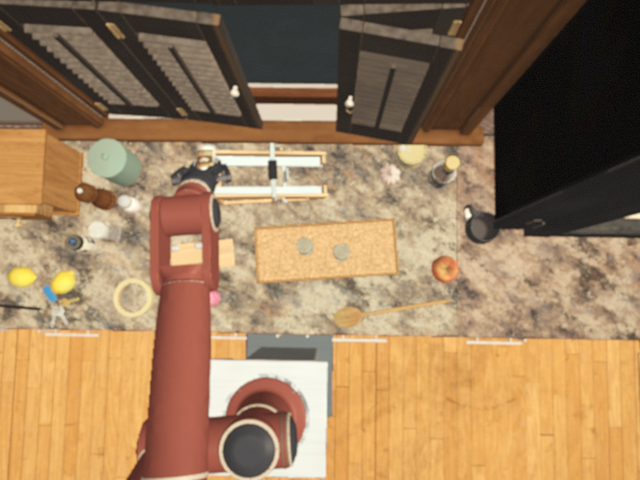

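Side and wrist views show jar_1 held level above the high end of the feeder. The floor strips end at about (397,76) and (396,172) in the wrist view. I'll check the load point from those.

Run:
```python
from load import *;import json
st=json.load(open('g.json'))
for n,c,z in (('near strip end',(398,76),.109),('near strip outer',(395,70),.109),('far strip end',(396,172),.109),('near wall end top',(435,66),.14),('near wall end top',(438,12),.14),('far wall end',(396,178),.14),('far strip inner at mid',(60,110),.07),('near strip inner edge mid',(100,34),.075)):
    print(n,onz('wrist',c,z,st).round(4))
im=cv2.imread('pics/g_wrist.png'); cv2.imwrite('pics/g_w2.png',cv2.resize(im[0:240,200:480],None,fx=2.8,fy=2.5,interpolation=2))
```

```text
near strip end [0.5936 0.164  0.109 ]
near strip outer [0.5908 0.1619 0.109 ]
far strip end [0.6543 0.1768 0.109 ]
near wall end top [0.5707 0.1693 0.14  ]
near wall end top [0.5515 0.1644 0.14  ]
far wall end [0.6298 0.1676 0.14  ]
far strip inner at mid [ 0.6539 -0.0304  0.07  ]
near strip inner edge mid [0.6014 0.0137 0.075 ]
```

View pics/g_w2.png

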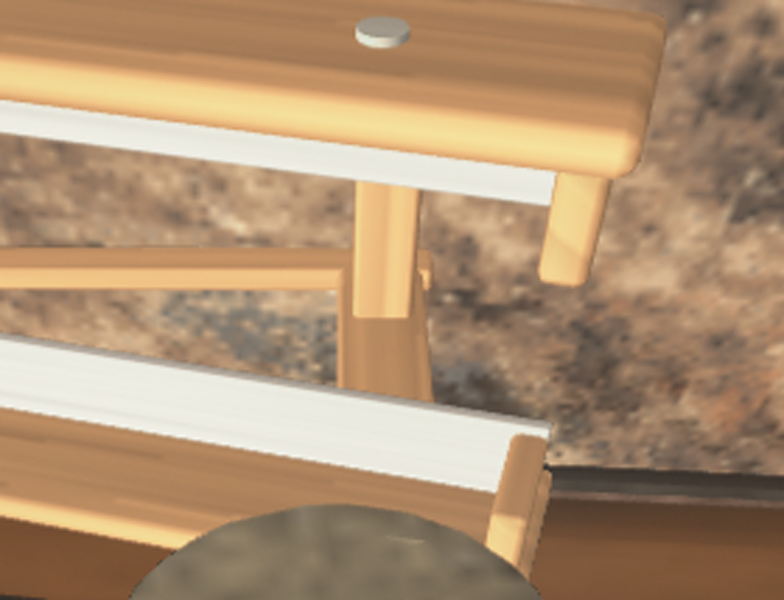

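Run:
```python
from load import *;import json
st=json.load(open('g.json'))
n=lambda u,v:(200+u/2.8,v/2.5)
# floor plane through lane mid
def plane(name,uv,off,st,ym=.018,zm=.069):
    o,d=ray(name,uv,st); nrm=np.array([0.0, -np.sin(.26),np.cos(.26)]); p0=np.array([.63,ym,zm])+nrm*off
    return o+d*((p0-o)@nrm)/(d@nrm)
for ym in (.012,.018,.024):
  A=plane('wrist',n(553,205),0,st,ym);A2=plane('wrist',n(0,133),0,st,ym);B=plane('wrist',n(550,425),0,st,ym);B2=plane('wrist',n(0,337),0,st,ym)
  C=plane('wrist',n(513,435),0,st,ym)
  f=lambda P,Q,y:P[0]+(Q[0]-P[0])*(y-P[1])/(Q[1]-P[1])
  print(ym,A.round(4),A2.round(4),B.round(4),B2.round(4),'stop',C.round(4),'width',f(B,B2,.13)-f(A,A2,.13),'centre@.13',(f(B,B2,.13)+f(A,A2,.13))/2,'@.06',(f(B,B2,.06)+f(A,A2,.06))/2)
```

```text
0.012 [0.5964 0.1643 0.1095] [0.6034 0.0658 0.0833] [0.6495 0.1756 0.1125] [0.658  0.0566 0.0809] stop [0.6548 0.1691 0.1108] width 0.05392278743222656 centre@.13 0.6258002016470685 @.06 0.630779720847311
0.018 [0.5973 0.1647 0.108 ] [0.6043 0.0653 0.0816] [0.6508 0.176  0.111 ] [0.6594 0.0561 0.0791] stop [0.6562 0.1695 0.1093] width 0.054381953170341224 centre@.13 0.6269434300348595 @.06 0.6319229492351022
0.024 [0.5982 0.1651 0.1065] [0.6053 0.0649 0.0799] [0.6522 0.1765 0.1096] [0.6608 0.0556 0.0774] stop [0.6576 0.1699 0.1078] width 0.05484111890845578 centre@.13 0.6280866584226508 @.06 0.6330661776228932
```

```bash
python3 -m jog '{"offset":[[0.07,0.02,-0.4],[0,0,-0.5],[0,0,-0.5],[0,0,-0.3],[0,0,-0.2],[0,0,-0.15],[0,0,0]],"angular":[[0,-0.05,0],[0,0,0],[0,0,0],[0,0,0],[0,0,0],[0,0,0],[0,0,0]],"jaw":[30,30,30,30,30,30,30]}'
python3 - <<'E'
from load import *
s=manip.state(); print(s['tool_pos'],s['contact_force'])
for n in('wrist','side'): cv2.imwrite(f'pics/h_{n}.png',manip.grab_frame(n))
im=cv2.imread('pics/h_side.png');cv2.imwrite('pics/h_sc.png',cv2.resize(im[150:350,120:340],None,fx=3,fy=3))
E
```

```text
time: 14.75
tool_pos: [0.6414, 0.1309, 0.1144]
tool_rot: [0.681, -0.665, -0.24, -0.19]
contact_force: [0.9, 0.4, -1.3]
gripper_width: 0.485
[0.64140733 0.13092831 0.11438851] [ 0.86192405  0.38637068 -1.33028654]
```

View pics/h_wrist.png

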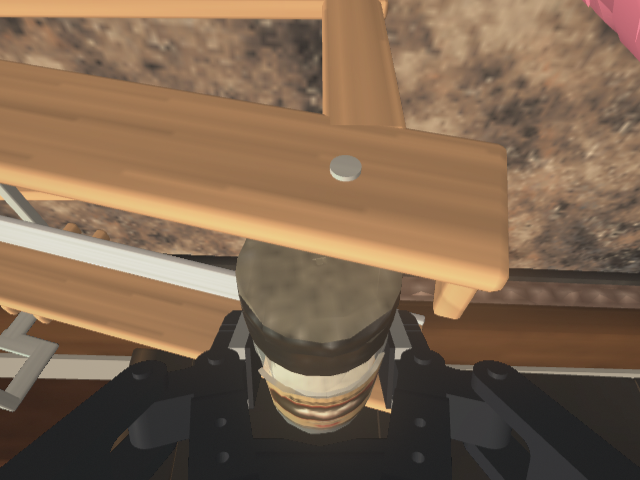

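View pics/h_sc.png

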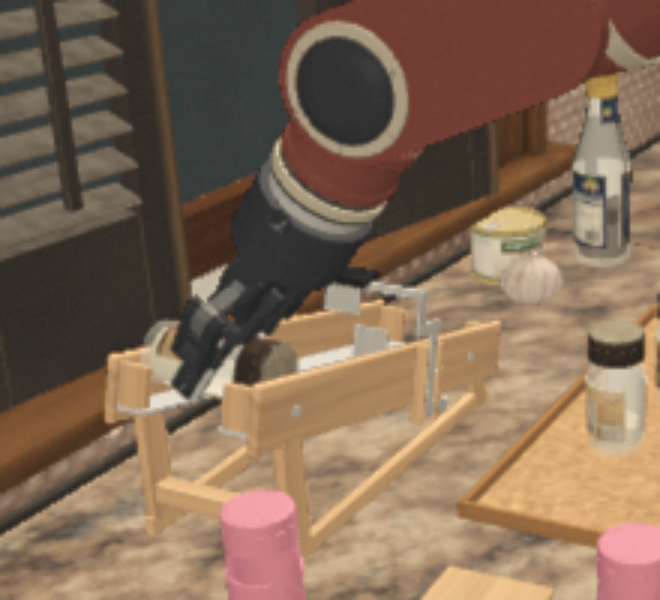

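Jar_1's lid end is inside the near wall. The fingers sit over the slot.

```bash
python3 -m jog '{"offset":[[-0.04,0,-0.1],[0,0,-0.04],[0,0,0]],"angular":[[0,0,0],[0,0,0],[0,0,0]],"jaw":[30,30,30]}'
```

```text
time: 15.15
tool_pos: [0.6393, 0.131, 0.1077]
tool_rot: [0.681, -0.665, -0.24, -0.19]
contact_force: [0.9, 1.0, -1.5]
gripper_width: 0.482
```

```bash
python3 -m jog '{"offset":[[0,0,0],[0,0,0],[0,0,0],[0,0,0],[0,0,0]],"angular":[[0,0,0],[0,0,0],[0,0,0],[0,0,0],[0,0,0]],"jaw":[60,60,60,60,60]}'
python3 - <<'E'
from load import *
cv2.imwrite('pics/i_wrist.png',manip.grab_frame('wrist'))
E
```

```text
time: 15.65
tool_pos: [0.6399, 0.1309, 0.1085]
tool_rot: [0.681, -0.665, -0.241, -0.191]
contact_force: [-0.2, -1.7, 0.0]
gripper_width: 0.703
```

View pics/i_wrist.png

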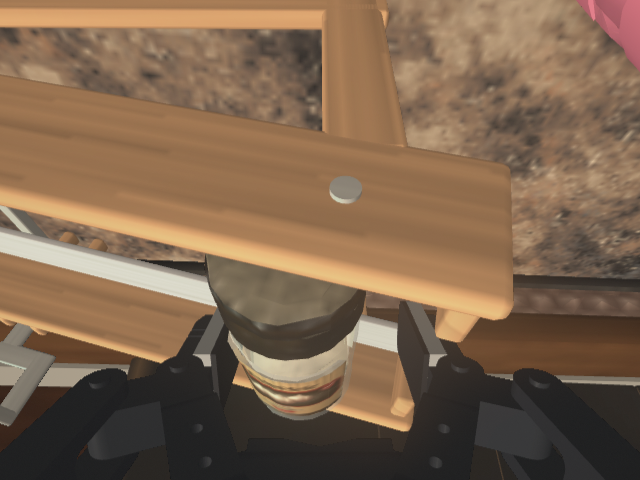

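The jar lies on the strips resting against the lower finger. I'll retreat along the tool axis.

```bash
python3 -m jog '{"offset":[[-0.17,-0.012,0.245],[-0.17,-0.012,0.245],[-0.17,-0.012,0.245],[-0.23,-0.016,0.33],[-0.34,-0.024,0.49],[-0.34,-0.024,0.49],[-0.34,-0.024,0.49],[0,0,0],[0,0,0]],"angular":[[0,0,0],[0,0,0],[0,0,0],[0,0,0],[0,0,0],[0,0,0],[0,0,0],[0,0,0],[0,0,0]],"jaw":[60,60,60,60,60,60,60,85,85]}'
python3 - <<'E'
from load import *
s=manip.state(); print(s['joint_pos'].round(3));print(axes(s).round(3))
for n in('wrist','top','side'): cv2.imwrite(f'pics/j_{n}.png',manip.grab_frame(n))
im=cv2.imread('pics/j_top.png');im2=cv2.imread('pics/j_side.png')
cv2.imwrite('pics/j_c.png',np.hstack([cv2.resize(im[130:310,160:420],(420,300)),cv2.resize(im2[180:400,120:405],(380,300))]))
E
```

```text
time: 16.6
tool_pos: [0.5517, 0.1249, 0.2354]
tool_rot: [0.681, -0.665, -0.241, -0.191]
contact_force: [-0.3, 0.1, -0.2]
gripper_width: 0.988
[ 0.098 -0.487  2.151 -0.018  0.857 -1.539]
[[ 0.811  0.58  -0.074]
 [ 0.06   0.043  0.997]
 [ 0.582 -0.813  0.   ]]
```

View pics/j_wrist.png

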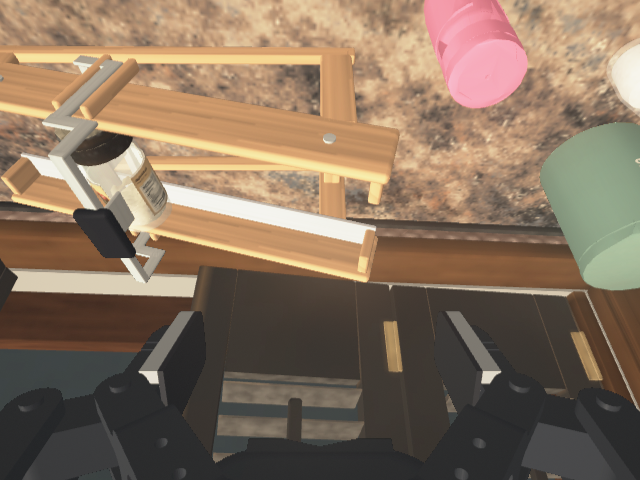

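View pics/j_c.png

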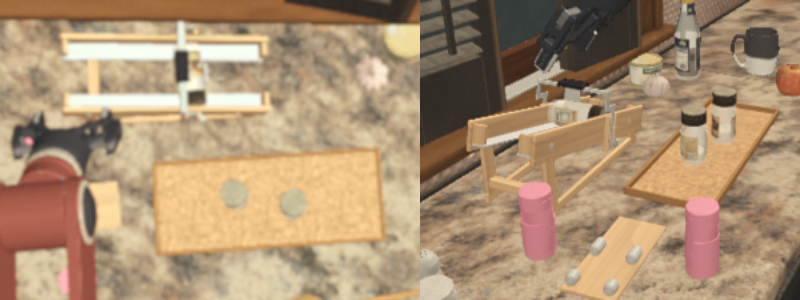

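Jar_1 has rolled to the tooth. In the wrist view it is under the pad at about (120,180). Next is jar_2.

```bash
cat > pre.py <<'E'
import sys
from load import *
def plan(jx,jy,azd,ad,up=.12,n=16,zt=.040):
    s=manip.state();M0=axes(s);M=frame(np.radians(azd),np.radians(ad));y=M[:,1]
    fin=np.array([jx,jy,0])+y*np.array([.0215,.0215,0]); fin[2]=zt
    pre=fin-.1*y; hi=pre+[0,0,up]
    rv=R.from_matrix(M@M0.T).as_rotvec(); print('rot units/row',(rv*180/np.pi/6/n).round(3),'off/row',((hi-s['tool_pos'])/.05/n).round(3))
    q=s['joint_pos']
    for k in np.linspace(0,1,9):
        q,e=ik(s['tool_pos']+k*(hi-s['tool_pos']),R.from_rotvec(rv*k).as_matrix()@M0,q); print(q.round(2),round(e,4))
    q,e=ik(pre,M,q);print('pre',q.round(2),round(e,4));q,e=ik(fin,M,q);print('fin',q.round(2),round(e,4))
    print('hi',hi.round(4),'pre',pre.round(4),'fin',fin.round(4),'adv units',(.1*y/.05).round(3))
if __name__=='__main__': plan(*map(float,sys.argv[1:5]))
E
python3 pre.py .452 -.089 -110 35
```

```text
rot units/row [-0.594  0.785  0.532] off/row [-0.096 -0.192 -0.019]
[ 0.1  -0.48  2.15 -0.02  0.86 -1.54] 0.0
[ 0.08 -0.42  2.07 -0.05  1.04 -1.69] 0.0
[ 0.08 -0.34  1.99 -0.11  1.21 -1.82] 0.0
[ 0.09 -0.25  1.92 -0.2   1.36 -1.94] 0.0
[ 0.11 -0.17  1.86 -0.3   1.48 -2.06] 0.0
[ 0.13 -0.1   1.82 -0.41  1.59 -2.18] 0.0
[ 0.15 -0.03  1.8  -0.53  1.68 -2.3 ] 0.0
[ 0.18  0.03  1.8  -0.66  1.75 -2.42] 0.0
[ 0.2   0.07  1.82 -0.8   1.79 -2.55] 0.0
pre [ 0.2   0.24  1.86 -0.78  1.64 -2.4 ] 0.0
fin [ 0.07  0.26  1.98 -0.85  1.48 -2.38] 0.0
hi [ 0.474  -0.0286  0.2174] pre [ 0.474  -0.0286  0.0974] fin [ 0.446  -0.1055  0.04  ] adv units [-0.56  -1.54  -1.147]
```

```bash
python3 -m jog '{"offset":[[-0.2,0,0],[-0.2,0,0],[-0.2,0,0],[-0.1,-0.2,0],[-0.1,-0.2,0],[-0.1,-0.2,0],[-0.1,-0.2,0],[-0.1,-0.2,0],[-0.1,-0.2,0],[-0.1,-0.2,0],[-0.1,-0.2,0],[-0.1,-0.25,0]],"angular":[[-0.594,0.785,0.532],[-0.594,0.785,0.532],[-0.594,0.785,0.532],[-0.594,0.785,0.532],[-0.594,0.785,0.532],[-0.594,0.785,0.532],[-0.594,0.785,0.532],[-0.594,0.785,0.532],[-0.594,0.785,0.532],[-0.594,0.785,0.532],[-0.594,0.785,0.532],[-0.594,0.785,0.532]],"jaw":[85,85,85,85,85,85,85,85,85,85,85,85]}'|head -2
python3 -m jog '{"offset":[[0,-0.3,-0.06],[0,-0.3,-0.06],[0,-0.3,-0.06],[0,-0.3,-0.06],[0,0,0]],"angular":[[-0.594,0.785,0.532],[-0.594,0.785,0.532],[-0.594,0.785,0.532],[-0.594,0.785,0.532],[0,0,0]],"jaw":[85,85,85,85,85]}'
python3 - <<'E'
from load import *;import json
s=manip.state();print((R.from_matrix(frame(np.radians(-110),np.radians(35))@axes(s).T).as_rotvec()*180/np.pi/6).round(3))
json.dump({k:np.array(v).tolist() for k,v in s.items()},open('k.json','w'))
cv2.imwrite('pics/k_wrist.png',manip.grab_frame('wrist'))
E
```

```text
time: 17.95
tool_pos: [0.4766, 0.032, 0.2331]
time: 18.45
tool_pos: [0.475, -0.0281, 0.2182]
tool_rot: [-0.327, 0.698, 0.092, -0.63]
contact_force: [-0.1, -0.2, -0.2]
gripper_width: 0.997
[-0.018 -0.08  -0.002]
```

View pics/k_wrist.png

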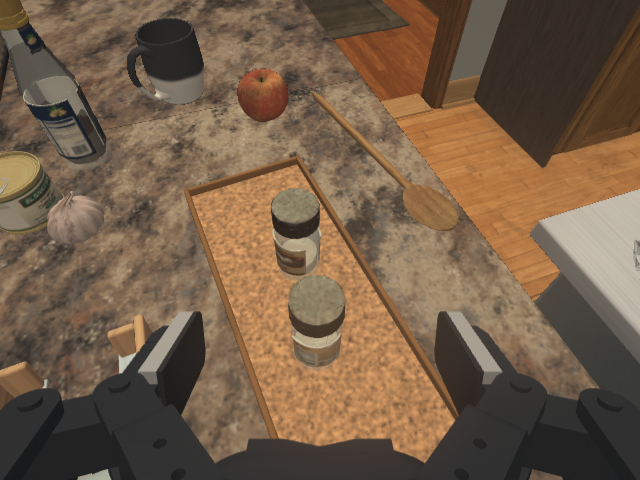

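Jar_2 is at (317,330), centred between the fingers, with jar_3 at (296,240) beyond it.

Run:
```python
from h import *;import json
st=json.load(open('k.json'))
for c in ((317,302),(296,213)): print('lid',onz('wrist',c,.099,st).round(4))
print('base',onz('wrist',(317,353),.003,st).round(4))
```

```text
lid [ 0.4533 -0.0938  0.099 ]
lid [ 0.4412 -0.1813  0.099 ]
base [ 0.4534 -0.0925  0.003 ]
```

```bash
python3 -m jog '{"offset":[[0,-0.02,-0.5],[0,-0.02,-0.5],[0,-0.02,-0.5],[0,-0.01,-0.5],[0,0,-0.41],[-0.095,-0.257,-0.191],[-0.095,-0.257,-0.191],[-0.095,-0.257,-0.191],[-0.095,-0.257,-0.191],[-0.095,-0.257,-0.191],[-0.095,-0.257,-0.191],[0,0,0]],"angular":[[0,0,0],[0,0,0],[0,0,0],[0,0,0],[0,0,0],[0,0,0],[0,0,0],[0,0,0],[0,0,0],[0,0,0],[0,0,0],[0,0,0]],"jaw":[85,85,85,85,85,85,85,85,85,85,85,85]}'
```

```text
time: 19.7
tool_pos: [0.4459, -0.1097, 0.0434]
tool_rot: [-0.328, 0.7, 0.092, -0.628]
contact_force: [-0.2, -1.0, -0.1]
gripper_width: 0.997
```

```bash
python3 -m jog '{"offset":[[0,0.02,-0.05],[0,0,0],[0,0,0],[0,0,0],[0,0,0],[0,0,0],[0,0,0]],"angular":[[0,0,0],[0,0,0],[0,0,0],[0,0,0],[0,0,0],[0,0,0],[0,0,0]],"jaw":[85,30,30,30,30,30,30]}'
cat > toload.py <<'E'
from load import *
s=manip.state(); M0=axes(s)
ja=M0.T@np.array([0,0,1.]); a=np.arctan2(-ja[1],-ja[0])
M1=loadM(a); jw=M1@ja
rv=R.from_matrix(M1@M0.T).as_rotvec(); n=16
g=s['tool_pos']-M0[:,1]*.0187; off=.051-g[2]
L=LOAD+[.0025,0,0]; tcp=L-off*jw+M1[:,1]*.0187
p0=s['tool_pos']+[0,0,.18]; hi=tcp+[0,0,.105]
print('a',np.degrees(a),'rot/row',(rv*180/np.pi/6/n).round(3),'off/row',((hi-p0)/.05/n).round(3),'tcp load',tcp.round(4),'hi',hi.round(4))
q=s['joint_pos'];w=0
for k in np.linspace(0,1,9):
    q,e=ik(p0+k*(hi-p0),R.from_rotvec(rv*k).as_matrix()@M0,q);w=max(w,e)
print('ik err',w,q.round(2))
cv2.imwrite('pics/grip_%05d.png'%int(s['time']*100),manip.grab_frame('wrist')); print(s['time'],s['tool_pos'],s['gripper_width'])
E
python3 toload.py; ls -t pics|head -1
```

```text
time: 20.4
tool_pos: [0.4487, -0.1071, 0.043]
tool_rot: [-0.327, 0.701, 0.094, -0.627]
contact_force: [1.0, 2.0, 3.5]
gripper_width: 0.481
a 35.17464174771333 rot/row [ 0.592 -0.782 -0.533] off/row [ 0.232  0.297 -0.013] tcp load [0.6346 0.1306 0.1077] hi [0.6346 0.1306 0.2127]
ik err 2.63770361108584e-09 [ 0.09 -0.23  1.99 -0.02  0.76 -1.54]
20.4 [ 0.44866982 -0.10712466  0.04298187] 0.48116114148661293
grip_02039.png
```

```bash
python3 -m jog '{"offset":[[0,0,0.3],[0,0,0.6],[0,0,0.6],[0,0,0.6],[0,0,0.6],[0,0,0.6],[0,0,0.3],[0.232,0.297,0],[0.232,0.297,0],[0.232,0.297,0],[0.232,0.297,0],[0.232,0.297,0]],"angular":[[0,0,0],[0,0,0],[0,0,0],[0,0,0],[0,0,0],[0,0,0],[0,0,0],[0.592,-0.782,-0.533],[0.592,-0.782,-0.533],[0.592,-0.782,-0.533],[0.592,-0.782,-0.533],[0.592,-0.782,-0.533]],"jaw":[30,30,30,30,30,30,30,30,30,30,30,30]}'
python3 -m jog '{"offset":[[0.232,0.297,0],[0.232,0.297,0],[0.232,0.297,0],[0.232,0.297,0],[0.232,0.297,0],[0.232,0.297,0],[0.232,0.297,0],[0.232,0.297,0],[0.232,0.297,0],[0.232,0.297,0],[0.232,0.297,0],[0,0,0]],"angular":[[0.592,-0.782,-0.533],[0.592,-0.782,-0.533],[0.592,-0.782,-0.533],[0.592,-0.782,-0.533],[0.592,-0.782,-0.533],[0.592,-0.782,-0.533],[0.592,-0.782,-0.533],[0.592,-0.782,-0.533],[0.592,-0.782,-0.533],[0.592,-0.782,-0.533],[0.592,-0.782,-0.533],[0,0,0]],"jaw":[30,30,30,30,30,30,30,30,30,30,30,30]}'
python3 - <<'E'
from load import *
s=manip.state(); 
M1=loadM(np.radians(35.17)); print((R.from_matrix(M1@axes(s).T).as_rotvec()*180/np.pi/6).round(3), (np.array([.6346,.1306,.1077])-s['tool_pos'])/.05)
a=manip.grab_frame('wrist');b=manip.grab_frame('side')
cv2.imwrite('pics/l.png',np.hstack([cv2.resize(a,(400,300)),cv2.resize(b[120:400,100:420],(400,300))]))
E
```

```text
time: 21.65
tool_pos: [0.5061, -0.0324, 0.2218]
tool_rot: [-0.489, 0.76, 0.155, -0.398]
contact_force: [-0.3, -0.4, -1.0]
gripper_width: 0.476
time: 22.85
tool_pos: [0.6312, 0.1308, 0.2186]
tool_rot: [0.682, -0.666, -0.237, -0.186]
contact_force: [-0.7, -0.8, -1.3]
gripper_width: 0.475
[ 0.006 -0.061 -0.022] [ 0.06786945 -0.00342615 -2.21780218]
```

View pics/l.png

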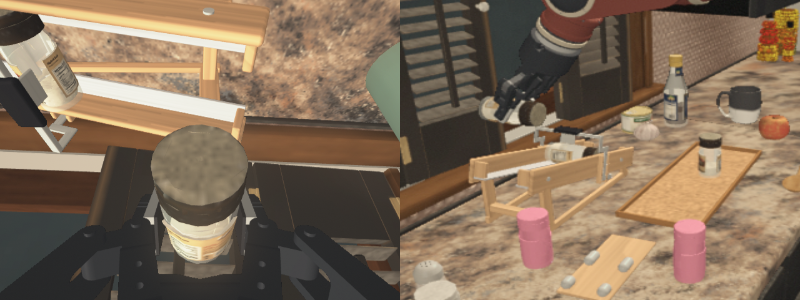

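Jar_2 is held level and jar_1 is queued under the bar. Lowering now.

```bash
python3 -m jog '{"offset":[[0.06,0,-0.4],[0,0,-0.5],[0,0,-0.5],[0,0,-0.4],[0,0,-0.2],[0,0,-0.15],[0,0,-0.06],[0,0,0]],"angular":[[0,-0.06,-0.02],[0,0,0],[0,0,0],[0,0,0],[0,0,0],[0,0,0],[0,0,0],[0,0,0]],"jaw":[30,30,30,30,30,30,30,30]}'
```

```text
time: 23.75
tool_pos: [0.6374, 0.1302, 0.113]
tool_rot: [0.68, -0.665, -0.24, -0.192]
contact_force: [0.0, -0.1, -1.2]
gripper_width: 0.471
```

```bash
python3 -m jog '{"offset":[[-0.05,0,-0.08],[0,0,-0.02],[0,0,0],[0,0,0],[0,0,0],[0,0,0],[0,0,0]],"angular":[[0,0,0],[0,0,0],[0,0,0],[0,0,0],[0,0,0],[0,0,0],[0,0,0]],"jaw":[30,30,30,60,60,60,60]}'
python3 - <<'E'
from load import *
cv2.imwrite('pics/m.png',manip.grab_frame('wrist'))
E
```

```text
time: 24.45
tool_pos: [0.6343, 0.1303, 0.107]
tool_rot: [0.681, -0.665, -0.24, -0.191]
contact_force: [0.7, -1.1, 1.3]
gripper_width: 0.702
```

View pics/m.png

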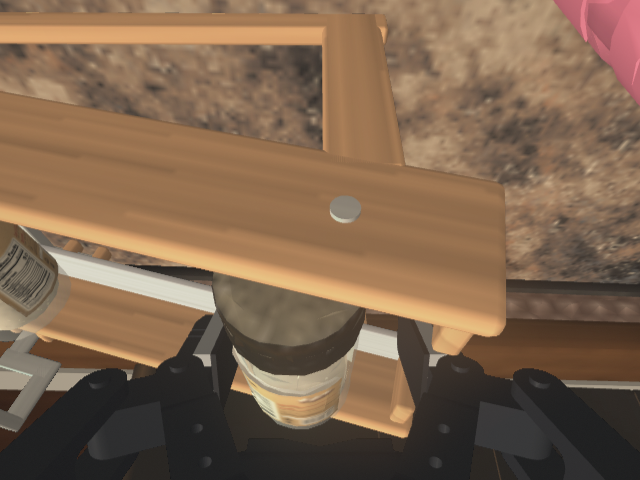

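Jar_2 lies across the lane, resting against the lower finger. Retreating.

```bash
python3 -m jog '{"offset":[[-0.17,-0.012,0.245],[-0.17,-0.012,0.245],[-0.17,-0.012,0.245],[-0.23,-0.016,0.33],[-0.34,-0.024,0.49],[-0.34,-0.024,0.49],[-0.34,-0.024,0.49],[0,0,0],[0,0,0]],"angular":[[0,0,0],[0,0,0],[0,0,0],[0,0,0],[0,0,0],[0,0,0],[0,0,0],[0,0,0],[0,0,0]],"jaw":[60,60,60,60,60,60,60,85,85]}'
python3 - <<'E'
from load import *
a=manip.grab_frame('wrist');b=manip.grab_frame('side');c=manip.grab_frame('top')
cv2.imwrite('pics/n.png',np.hstack([cv2.resize(a,(400,300)),cv2.resize(b[180:400,120:405],(400,300))]))
cv2.imwrite('pics/n_top.png',c)
E
python3 pre.py .440 -.182 -110 40
```

```text
time: 25.4
tool_pos: [0.5461, 0.1242, 0.2339]
tool_rot: [0.681, -0.665, -0.24, -0.192]
contact_force: [-0.6, -1.0, -0.6]
gripper_width: 0.992
rot units/row [-0.561  0.743  0.549] off/row [-0.106 -0.312 -0.009]
[ 0.1  -0.5   2.17 -0.02  0.86 -1.54] 0.0
[ 0.05 -0.45  2.09 -0.02  1.04 -1.74] 0.0
[ 0.01 -0.38  2.02 -0.08  1.2  -1.9 ] 0.0
[-0.   -0.32  1.96 -0.16  1.33 -2.04] 0.0
[-0.01 -0.25  1.92 -0.26  1.44 -2.18] 0.0
[-0.   -0.19  1.88 -0.38  1.53 -2.31] 0.0
[-0.   -0.13  1.87 -0.51  1.59 -2.45] 0.0
[ 0.   -0.09  1.88 -0.66  1.63 -2.58] 0.0
[ 0.   -0.06  1.91 -0.81  1.65 -2.7 ] 0.0
pre [ 0.    0.11  1.97 -0.81  1.49 -2.54] 0.0
fin [-0.14  0.16  2.05 -0.89  1.31 -2.52] 0.0
hi [ 0.4606 -0.1255  0.2243] pre [ 0.4606 -0.1255  0.1043] fin [ 0.4344 -0.1975  0.04  ] adv units [-0.524 -1.44  -1.286]
```

View pics/n.png

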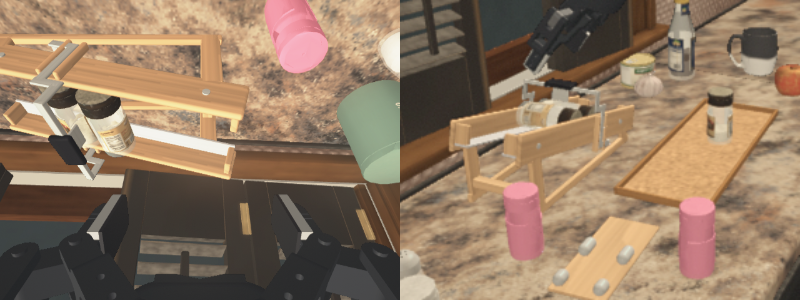

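```bash
python3 pre.py .440 -.182 -116 35
```

```text
rot units/row [-0.547  0.809  0.485] off/row [-0.097 -0.31  -0.017]
[ 0.1  -0.5   2.17 -0.02  0.86 -1.54] 0.0
[ 0.05 -0.44  2.08 -0.03  1.05 -1.71] 0.0
[ 0.02 -0.36  2.01 -0.09  1.22 -1.86] 0.0
[ 0.01 -0.28  1.93 -0.17  1.36 -1.99] 0.0
[ 0.01 -0.19  1.88 -0.28  1.48 -2.11] 0.0
[ 0.01 -0.12  1.84 -0.4   1.58 -2.24] 0.0
[ 0.01 -0.05  1.82 -0.54  1.66 -2.36] 0.0
[ 0.01  0.01  1.82 -0.68  1.71 -2.48] 0.0
[ 0.01  0.05  1.84 -0.84  1.74 -2.6 ] 0.0
pre [ 0.01  0.23  1.88 -0.82  1.59 -2.44] 0.0
fin [-0.12  0.25  1.98 -0.9   1.43 -2.42] 0.0
hi [ 0.4682 -0.1242  0.2174] pre [ 0.4682 -0.1242  0.0974] fin [ 0.4323 -0.1978  0.04  ] adv units [-0.718 -1.472 -1.147]
```

```bash
python3 -m jog '{"offset":[[-0.2,0,0],[-0.2,-0.1,0],[-0.2,-0.3,0],[-0.1,-0.3,0],[-0.1,-0.35,0],[-0.1,-0.35,0],[-0.1,-0.35,0],[-0.1,-0.35,0],[-0.1,-0.35,0],[-0.1,-0.35,0],[-0.1,-0.35,0],[-0.1,-0.35,0]],"angular":[[-0.547,0.809,0.485],[-0.547,0.809,0.485],[-0.547,0.809,0.485],[-0.547,0.809,0.485],[-0.547,0.809,0.485],[-0.547,0.809,0.485],[-0.547,0.809,0.485],[-0.547,0.809,0.485],[-0.547,0.809,0.485],[-0.547,0.809,0.485],[-0.547,0.809,0.485],[-0.547,0.809,0.485]],"jaw":[85,85,85,85,85,85,85,85,85,85,85,85]}'|head -2
python3 -m jog '{"offset":[[-0.05,-0.36,-0.06],[0,-0.36,-0.06],[0,-0.36,-0.06],[0,-0.36,-0.06],[0,0,0]],"angular":[[-0.547,0.809,0.485],[-0.547,0.809,0.485],[-0.547,0.809,0.485],[-0.547,0.809,0.485],[0,0,0]],"jaw":[85,85,85,85,85]}'
python3 - <<'E'
from load import *;import json
s=manip.state();print((R.from_matrix(frame(np.radians(-116),np.radians(35))@axes(s).T).as_rotvec()*180/np.pi/6).round(3))
json.dump({k:np.array(v).tolist() for k,v in s.items()},open('o.json','w'))
cv2.imwrite('pics/o_wrist.png',manip.grab_frame('wrist'))
E
```

```text
time: 26.75
tool_pos: [0.4711, -0.0517, 0.2321]
time: 27.25
tool_pos: [0.4671, -0.1232, 0.217]
tool_rot: [-0.36, 0.702, 0.055, -0.612]
contact_force: [-0.0, 0.1, -0.9]
gripper_width: 0.993
[-0.038 -0.074 -0.   ]
```

View pics/o_wrist.png

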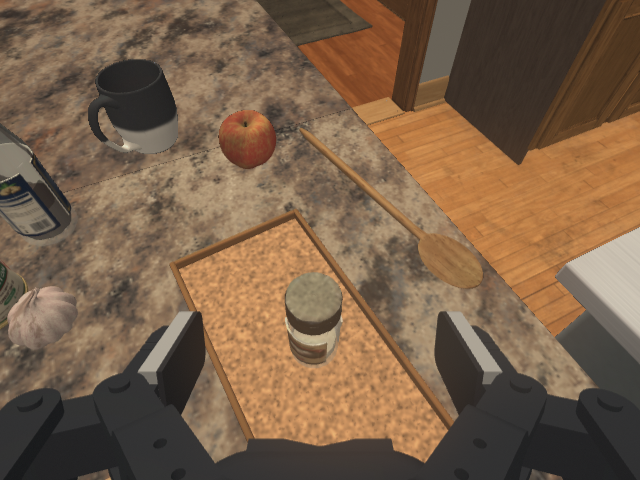

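Jar_3 is at (313,320) and the rest of the tray is empty.

Run:
```python
from h import *;import json
st=json.load(open('o.json'))
j=onz('wrist',(313.5,299),.099,st);b=onz('wrist',(315,351),.003,st);print(j,b)
j=(j+b)/2+[-.0005,.001,0];y=axes(st)[:,1]
fin=np.array([j[0],j[1],0])+y*[.0215,.0215,0];fin[2]=.040
print(fin,((fin-.1*y-st['tool_pos'])/.05).round(3),(y*2).round(3))
```

```text
[ 0.44023782 -0.18873497  0.099     ] [ 0.44001001 -0.18660505  0.003     ]
[ 0.43180853 -0.2024503   0.04      ] [ 0.022 -0.117 -2.393] [-0.727 -1.468 -1.147]
```

```bash
python3 -m jog '{"offset":[[0,-0.03,-0.5],[0,-0.03,-0.5],[0,-0.03,-0.5],[0.02,-0.03,-0.5],[0,0,-0.39],[-0.121,-0.245,-0.191],[-0.121,-0.245,-0.191],[-0.121,-0.245,-0.191],[-0.121,-0.245,-0.191],[-0.121,-0.245,-0.191],[-0.121,-0.245,-0.191],[0,0,0]],"angular":[[0,0,0],[0,0,0],[0,0,0],[0,0,0],[0,0,0],[0,0,0],[0,0,0],[0,0,0],[0,0,0],[0,0,0],[0,0,0],[0,0,0]],"jaw":[85,85,85,85,85,85,85,85,85,85,85,85]}'
```

```text
time: 28.5
tool_pos: [0.4311, -0.2035, 0.0433]
tool_rot: [-0.361, 0.704, 0.056, -0.609]
contact_force: [-0.2, 0.5, -0.2]
gripper_width: 0.998
```

```bash
python3 -m jog '{"offset":[[0,0.02,-0.06],[0,0,0],[0,0,0],[0,0,0],[0,0,0],[0,0,0],[0,0,0]],"angular":[[0,0,0],[0,0,0],[0,0,0],[0,0,0],[0,0,0],[0,0,0],[0,0,0]],"jaw":[85,30,30,30,30,30,30]}'
python3 toload.py
```

```text
time: 29.2
tool_pos: [0.434, -0.2014, 0.0425]
tool_rot: [-0.359, 0.705, 0.057, -0.609]
contact_force: [1.3, 1.8, 4.3]
gripper_width: 0.481
a 35.20916864639298 rot/row [ 0.546 -0.805 -0.485] off/row [ 0.251  0.415 -0.012] tcp load [0.6351 0.1306 0.1077] hi [0.6351 0.1306 0.2127]
ik err 2.715539293429714e-09 [ 0.09 -0.23  1.99 -0.02  0.76 -1.54]
29.2 [ 0.43403948 -0.20135695  0.04245505] 0.4809253237097016
```

```bash
python3 -m jog '{"offset":[[0,0,0.3],[0,0,0.6],[0,0,0.6],[0,0,0.6],[0,0,0.6],[0,0,0.6],[0,0,0.3],[0.25,0.415,0],[0.25,0.415,0],[0.25,0.415,0],[0.25,0.415,0],[0.25,0.415,0]],"angular":[[0,0,0],[0,0,0],[0,0,0],[0,0,0],[0,0,0],[0,0,0],[0,0,0],[0.546,-0.805,-0.485],[0.546,-0.805,-0.485],[0.546,-0.805,-0.485],[0.546,-0.805,-0.485],[0.546,-0.805,-0.485]],"jaw":[30,30,30,30,30,30,30,30,30,30,30,30]}'
python3 -m jog '{"offset":[[0.25,0.415,0],[0.25,0.415,0],[0.25,0.415,0],[0.25,0.415,0],[0.25,0.415,0],[0.25,0.415,0],[0.25,0.415,0],[0.25,0.415,0],[0.25,0.415,0],[0.25,0.415,0],[0.25,0.415,0],[0,0,0]],"angular":[[0.546,-0.805,-0.485],[0.546,-0.805,-0.485],[0.546,-0.805,-0.485],[0.546,-0.805,-0.485],[0.546,-0.805,-0.485],[0.546,-0.805,-0.485],[0.546,-0.805,-0.485],[0.546,-0.805,-0.485],[0.546,-0.805,-0.485],[0.546,-0.805,-0.485],[0.546,-0.805,-0.485],[0,0,0]],"jaw":[30,30,30,30,30,30,30,30,30,30,30,30]}'
python3 - <<'E'
from load import *
s=manip.state(); 
M1=loadM(np.radians(35.2)); print((R.from_matrix(M1@axes(s).T).as_rotvec()*180/np.pi/6).round(3), (np.array([.6351,.1306,.1077])-s['tool_pos'])/.05)
a=manip.grab_frame('wrist');b=manip.grab_frame('side')
cv2.imwrite('pics/p.png',np.hstack([cv2.resize(a,(400,300)),cv2.resize(b[120:400,100:420],(400,300))]))
E
```

```text
time: 30.45
tool_pos: [0.4959, -0.0967, 0.2213]
tool_rot: [-0.511, 0.759, 0.127, -0.383]
contact_force: [0.3, 0.5, -1.2]
gripper_width: 0.487
time: 31.65
tool_pos: [0.6309, 0.1317, 0.218]
tool_rot: [0.682, -0.666, -0.237, -0.186]
contact_force: [0.4, -0.2, -2.4]
gripper_width: 0.489
[ 0.004 -0.061 -0.032] [ 0.08397571 -0.02261547 -2.20588957]
```

View pics/p.png

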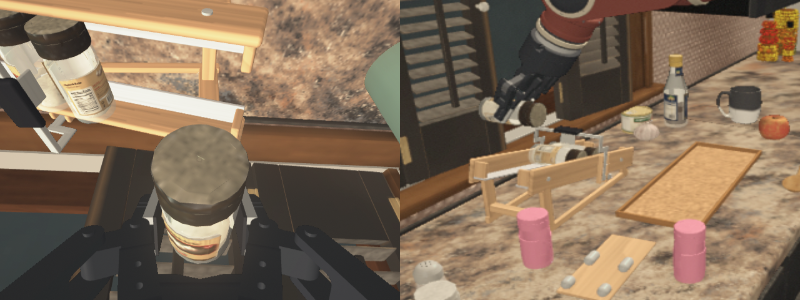

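The tray is empty and jar_3 is held level above two queued jars. Lowering.

```bash
python3 -m jog '{"offset":[[0.06,-0.02,-0.4],[0,0,-0.5],[0,0,-0.5],[0,0,-0.4],[0,0,-0.2],[0,0,-0.15],[0,0,-0.06],[0,0,0]],"angular":[[0,-0.06,-0.03],[0,0,0],[0,0,0],[0,0,0],[0,0,0],[0,0,0],[0,0,0],[0,0,0]],"jaw":[30,30,30,30,30,30,30,30]}'
```

```text
time: 32.55
tool_pos: [0.6371, 0.1294, 0.1125]
tool_rot: [0.68, -0.665, -0.24, -0.192]
contact_force: [-0.6, 0.4, -0.5]
gripper_width: 0.487
```

```bash
python3 -m jog '{"offset":[[-0.04,0,-0.08],[0,0,-0.02],[0,0,0],[0,0,0],[0,0,0],[0,0,0],[0,0,0]],"angular":[[0,0,0],[0,0,0],[0,0,0],[0,0,0],[0,0,0],[0,0,0],[0,0,0]],"jaw":[30,30,30,60,60,60,60]}'
python3 - <<'E'
from load import *
cv2.imwrite('pics/q.png',manip.grab_frame('wrist'))
E
```

```text
time: 33.25
tool_pos: [0.6349, 0.1294, 0.107]
tool_rot: [0.68, -0.665, -0.24, -0.192]
contact_force: [1.1, -1.5, 1.7]
gripper_width: 0.702
```

View pics/q.png

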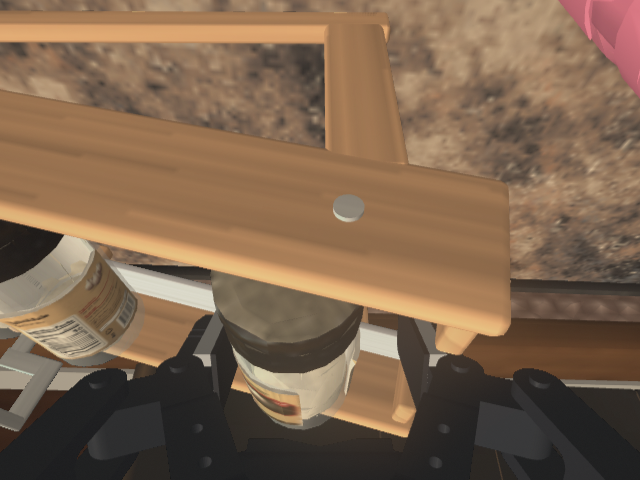

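Jar_3 is lying in the lane. Retreating.

```bash
python3 -m jog '{"offset":[[-0.17,-0.012,0.245],[-0.17,-0.012,0.245],[-0.17,-0.012,0.245],[-0.23,-0.016,0.33],[-0.34,-0.024,0.49],[-0.34,-0.024,0.49],[-0.34,-0.024,0.49],[0,0,0],[0,0,0]],"angular":[[0,0,0],[0,0,0],[0,0,0],[0,0,0],[0,0,0],[0,0,0],[0,0,0],[0,0,0],[0,0,0]],"jaw":[60,60,60,60,60,60,60,60,60]}'
python3 - <<'E'
from load import *;import json
s=manip.state();json.dump({k:np.array(v).tolist() for k,v in s.items()},open('r.json','w'))
a=manip.grab_frame('wrist');b=manip.grab_frame('side');c=manip.grab_frame('top')
cv2.imwrite('pics/r_w.png',a)
cv2.imwrite('pics/r.png',np.hstack([cv2.resize(c[140:220,190:340],(400,213)),cv2.resize(b[210:350,140:320],(400,213))]))
E
```

```text
time: 34.2
tool_pos: [0.5461, 0.1236, 0.233]
tool_rot: [0.681, -0.665, -0.24, -0.191]
contact_force: [0.8, -0.2, -0.7]
gripper_width: 0.701
```

View pics/r.png

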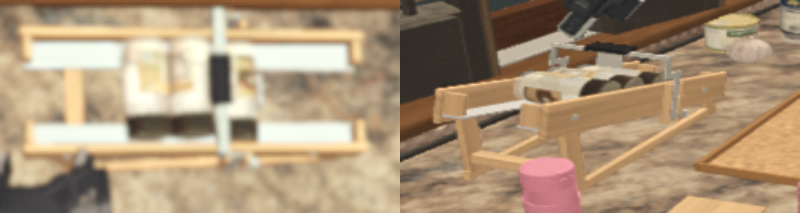

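View pics/r_w.png

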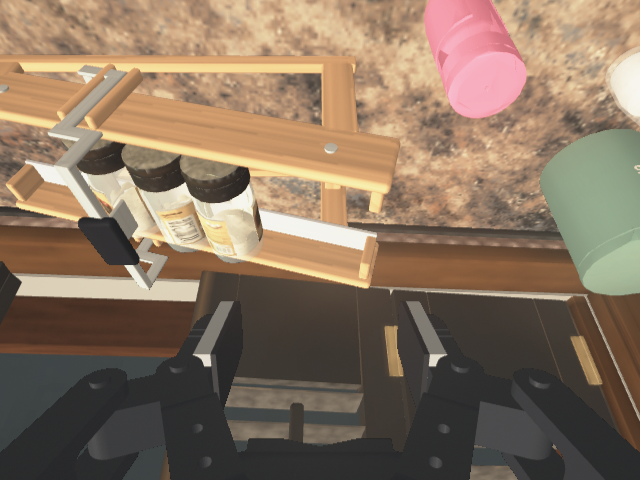

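All three jars are queued against the tooth, lids toward the base. Next I shut the gripper and bring it vertical over the pad.

```bash
python3 -m jog '{"offset":[[0.22,-0.35,0],[0.22,-0.35,0],[0.22,-0.35,0],[0.22,-0.35,0],[0.22,-0.35,0],[0.22,-0.35,0],[0.22,-0.35,-0.1],[0.22,-0.35,-0.1],[0,0,-0.2],[0,0,-0.2],[0,0,0]],"angular":[[-0.054,0.739,0],[-0.054,0.739,0],[-0.054,0.739,0],[-0.054,0.739,0],[-0.054,0.739,0],[-0.054,0.739,0],[-0.054,0.739,0],[-0.054,0.739,0],[0,0,0],[0,0,0],[0,0,0]],"jaw":[0,0,0,0,0,0,0,0,0,0,0]}'
python3 - <<'E'
from load import *;import json
s=manip.state();print(s['tool_pos'],axes(s).round(3));json.dump({k:np.array(v).tolist() for k,v in s.items()},open('s.json','w'))
a=manip.grab_frame('wrist');cv2.imwrite('pics/s_w.png',a)
print(proj('wrist',s['tool_pos'],s))
b=manip.grab_frame('side');cv2.imwrite('pics/s_s.png',cv2.resize(b[180:330,140:340],None,fx=4,fy=4))
E
```

```text
time: 35.45
tool_pos: [0.6323, -0.0159, 0.1993]
tool_rot: [0.707, -0.707, -0.023, 0.028]
contact_force: [-0.4, 0.4, -0.4]
gripper_width: -0.003
[ 0.63228936 -0.01588134  0.19926   ] [[ 0.997 -0.006 -0.072]
 [ 0.072 -0.     0.997]
 [-0.006 -1.     0.   ]]
[319.62561388 312.73533376]
```

View pics/s_w.png

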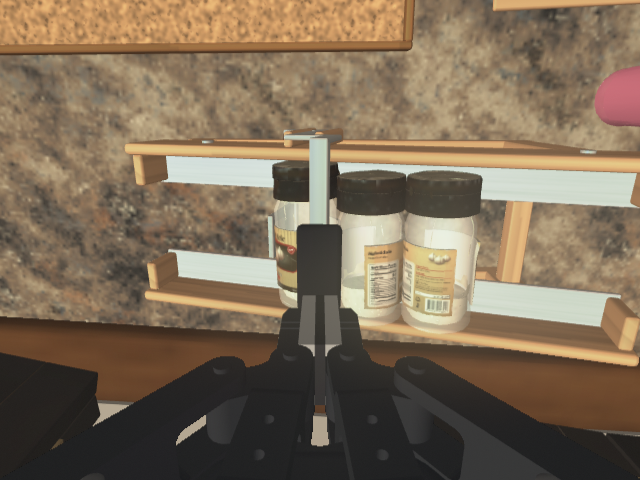

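View pics/s_s.png

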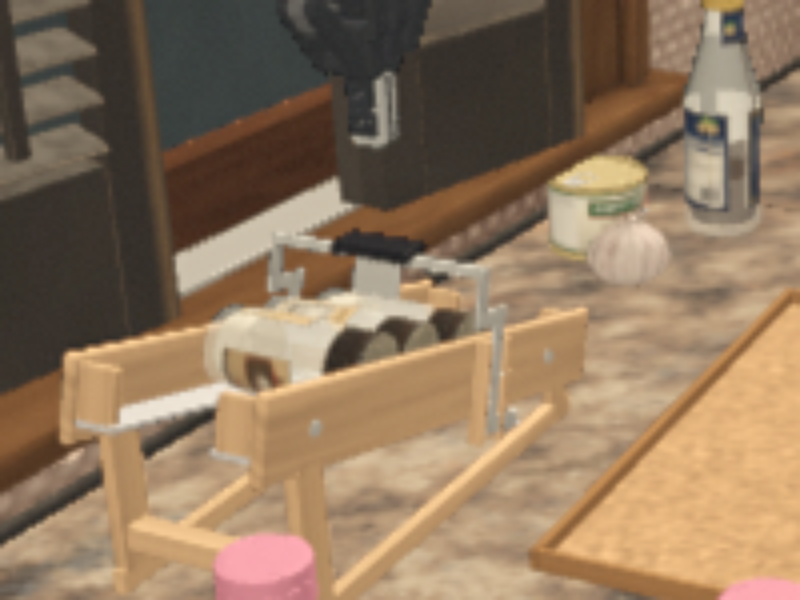

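Run:
```python
from h import *;import json
st=json.load(open('s.json'))
print(onz('wrist',(320,226),.143,st),onz('wrist',(299,250),.143,st),onz('wrist',(342,250),.143,st))
```

```text
[ 0.61263354 -0.0170781   0.143     ] [ 0.62641811 -0.02709311  0.143     ] [ 0.62480886 -0.00466499  0.143     ]
```

```bash
python3 -m jog '{"offset":[[0.09,0,-0.3],[0,0,-0.3],[0,0,-0.2],[0,0,-0.1],[0,0,-0.06],[0,0,-0.06],[0,0,-0.06],[0,0,0]],"angular":[[0,0,0],[0,0,0],[0,0,0],[0,0,0],[0,0,0],[0,0,0],[0,0,0],[0,0,0]],"jaw":[0,0,0,0,0,0,0,0]}'
```

```text
time: 36.35
tool_pos: [0.6388, -0.0167, 0.149]
tool_rot: [-0.706, 0.707, 0.025, -0.026]
contact_force: [0.2, 0.6, -0.5]
gripper_width: 0.001
```

```bash
python3 -m jog '{"offset":[[0,0,-0.05],[0,0,-0.05],[0,0,-0.05],[0,0,-0.05],[0,0,-0.05],[0,0,-0.05],[0,0,0]],"angular":[[0,0,0],[0,0,0],[0,0,0],[0,0,0],[0,0,0],[0,0,0],[0,0,0]],"jaw":[0,0,0,0,0,0,0]}'
```

```text
time: 37.05
tool_pos: [0.639, -0.0166, 0.1341]
tool_rot: [-0.706, 0.707, 0.025, -0.026]
contact_force: [-0.8, 0.5, 3.4]
gripper_width: 0.003
```

```bash
python3 -m jog '{"offset":[[0,0,-0.04],[0,0,-0.04],[0,0,-0.04],[0,0,-0.04],[0,0,-0.04],[0,0,-0.04],[0,0,0]],"angular":[[0,0,0],[0,0,0],[0,0,0],[0,0,0],[0,0,0],[0,0,0],[0,0,0]],"jaw":[0,0,0,0,0,0,0]}'
python3 -m jog '{"offset":[[0,0,-0.04],[0,0,-0.04],[0,0,-0.04],[0,0,-0.04],[0,0,0]],"angular":[[0,0,0],[0,0,0],[0,0,0],[0,0,0],[0,0,0]],"jaw":[0,0,0,0,0]}'
```

```text
time: 37.75
tool_pos: [0.639, -0.0166, 0.1219]
tool_rot: [-0.706, 0.707, 0.025, -0.026]
contact_force: [-1.1, 0.4, 5.5]
gripper_width: -0.0
time: 38.25
tool_pos: [0.639, -0.0166, 0.1141]
tool_rot: [-0.706, 0.707, 0.025, -0.026]
contact_force: [-0.4, 0.1, 4.8]
gripper_width: -0.002
```

```bash
python3 -m jog '{"offset":[[0,0,-0.04],[0,0,-0.04],[0,0,0]],"angular":[[0,0,0],[0,0,0],[0,0,0]],"jaw":[0,0,0]}'
python3 -m jog '{"offset":[[0,0,-0.03],[0,0,0]],"angular":[[0,0,0],[0,0,0]],"jaw":[0,0]}'
```

```text
time: 38.55
tool_pos: [0.6391, -0.0167, 0.1117]
tool_rot: [-0.706, 0.707, 0.025, -0.026]
contact_force: [-3.6, -0.5, 10.3]
gripper_width: 0.002
time: 38.75
tool_pos: [0.6391, -0.0167, 0.1113]
tool_rot: [-0.706, 0.707, 0.025, -0.026]
contact_force: [-6.4, 0.8, 14.7]
gripper_width: -0.002
```

Run:
```python
from load import *
a=manip.grab_frame('wrist');cv2.imwrite('pics/t_w.png',a)
b=manip.grab_frame('side');cv2.imwrite('pics/t_s.png',cv2.resize(b[180:330,140:340],None,fx=4,fy=4))
s=manip.state();print(s['tool_pos'],s['contact_force'])
```

```text
[ 0.63913358 -0.0167009   0.1113027 ] [-6.18213334 -0.10204099 15.5400767 ]
```

View pics/t_w.png

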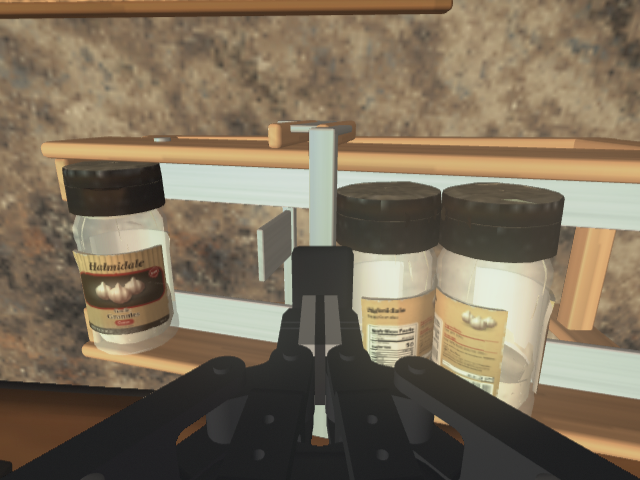

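View pics/t_s.png

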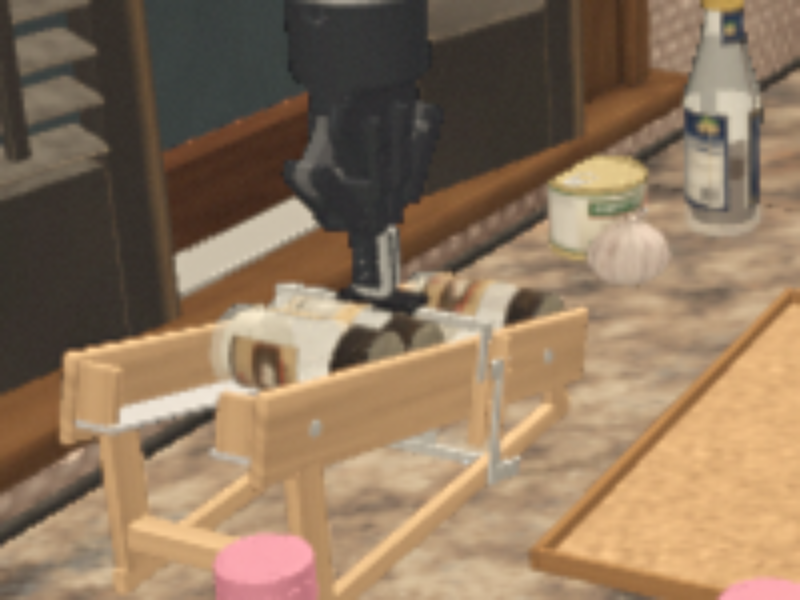

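Jar_1 has rolled out to the outlet at (120,260), and the other two are held at (390,270) and (500,290). I'll push a little more to confirm this is the end stop.

```bash
python3 -m jog '{"offset":[[0,0,-0.03],[0,0,0]],"angular":[[0,0,0],[0,0,0]],"jaw":[0,0]}'
python3 -m jog '{"offset":[[0,0,0.06],[0,0,0.06],[0,0,0.06],[0,0,0.06],[0,0,0.06],[0,0,0.06],[0,0,0.06],[0,0,0.06],[0,0,0.06],[0,0,0.06],[0,0,0.06],[0,0,0.06]],"angular":[[0,0,0],[0,0,0],[0,0,0],[0,0,0],[0,0,0],[0,0,0],[0,0,0],[0,0,0],[0,0,0],[0,0,0],[0,0,0],[0,0,0]],"jaw":[0,0,0,0,0,0,0,0,0,0,0,0]}'
python3 -m jog '{"offset":[[0,0,0.3],[0,0,0.5],[0,0,0.5],[0,0,0]],"angular":[[0,0,0],[0,0,0],[0,0,0],[0,0,0]],"jaw":[0,0,0,0]}'
python3 - <<'E'
from load import *;import json
s=manip.state();json.dump({k:np.array(v).tolist() for k,v in s.items()},open('u.json','w'))
a=manip.grab_frame('wrist');cv2.imwrite('pics/u_w.png',a)
b=manip.grab_frame('side');cv2.imwrite('pics/u_s.png',cv2.resize(b[180:330,140:340],None,fx=4,fy=4))
cv2.imwrite('pics/u_t.png',manip.grab_frame('top'))
E
```

```text
time: 39.05
tool_pos: [0.6392, -0.0168, 0.111]
tool_rot: [-0.706, 0.707, 0.025, -0.026]
contact_force: [-8.4, 0.0, 20.4]
gripper_width: -0.001
time: 40.25
tool_pos: [0.6388, -0.0166, 0.1431]
tool_rot: [-0.706, 0.707, 0.025, -0.026]
contact_force: [0.1, -0.0, 1.0]
gripper_width: 0.002
time: 40.65
tool_pos: [0.6407, -0.0169, 0.213]
tool_rot: [-0.706, 0.708, 0.028, -0.023]
contact_force: [0.1, -0.6, 1.0]
gripper_width: 0.0
```

View pics/u_w.png

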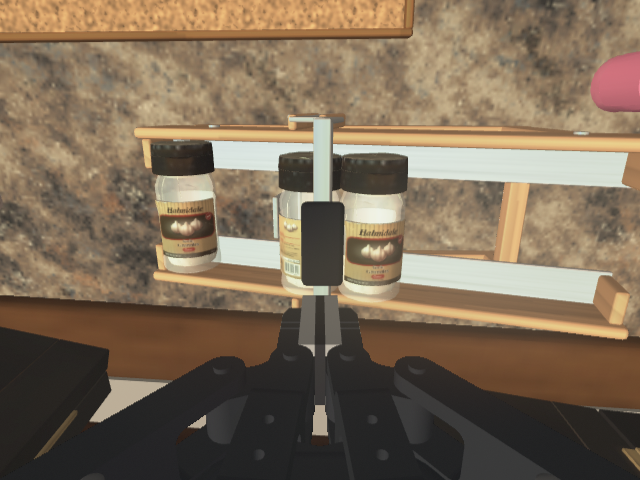

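View pics/u_s.png

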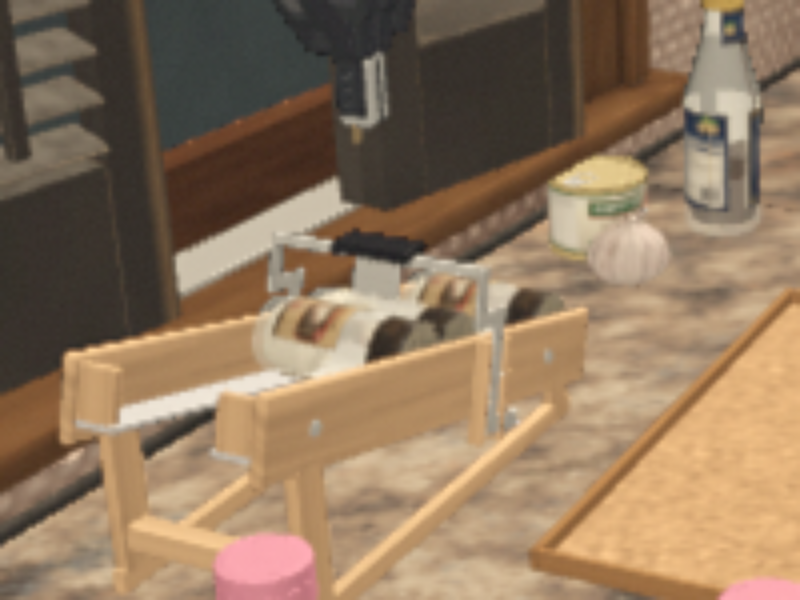

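The pad is back up. Jar_1 is in the outlet at (186,207), and jars 2 and 3 have moved on to the tooth. Now I'll measure jar_1.

Run:
```python
from h import *;import json
st=json.load(open('u.json'))
for n,c in (('lid end L',(151,148)),('lid end R',(213,146)),('base L',(168,268)),('base R',(216,265)),('label mid',(186,210))): print(n,onz('wrist',c,.0553,st).round(4))
t=cv2.imread('pics/u_t.png');cv2.imwrite('pics/u_tc.png',cv2.resize(t[140:215,230:340],None,fx=7,fy=7,interpolation=2))
```

```text
lid end L [ 0.6011 -0.1437  0.0553]
lid end R [ 0.5964 -0.0984  0.0553]
base L [ 0.6953 -0.1355  0.0553]
base R [ 0.6899 -0.097   0.0553]
label mid [ 0.6461 -0.1196  0.0553]
```

View pics/u_tc.png

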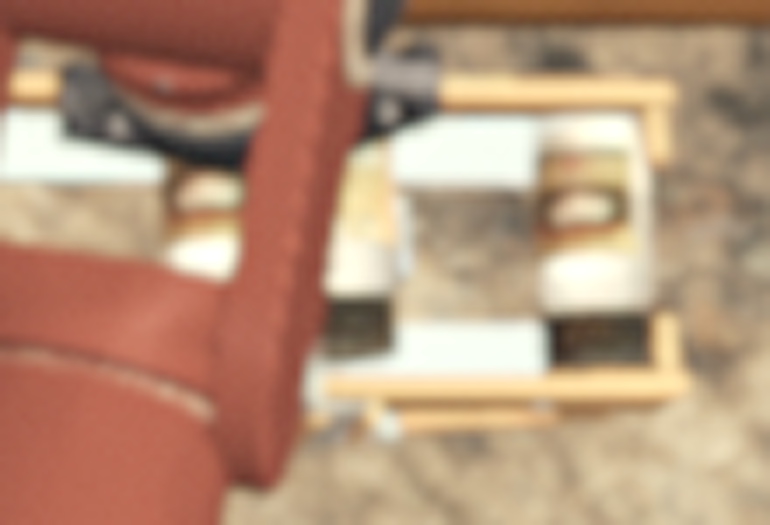

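Run:
```python
from h import *;import json
st=json.load(open('u.json'))
print(onz('top',(315.4,174.2),.0553).round(4))
print(tri([ray('wrist',(186,207),st),ray('top',(315.4,174.2))]))
A=axes(st);print(A.round(3),np.degrees(np.arctan2(A[1,2],A[0,2])))
```

```text
[ 0.6433 -0.121   0.0553]
(array([ 0.64450492, -0.12086746,  0.05122666]), [np.float64(0.00031432650540557484), np.float64(0.0003143265054058364)])
[[ 0.997  0.006 -0.072]
 [ 0.072 -0.002  0.997]
 [ 0.006 -1.    -0.003]] 94.13237721788471
```

The two views agree on jar_1: centre at about (0.645, -0.120), axis about 0.053 high. I'll move over it and descend open.

```bash
python3 -m jog '{"offset":[[0,-0.4,0],[0,-0.5,0],[-0.07,-0.5,0],[0,-0.4,0],[0,-0.26,-0.2],[0,0,-0.4],[0,0,-0.5],[0,0,-0.5],[0,0,-0.3],[0,0,0]],"angular":[[0,0,0],[0,0,0],[0,0,0],[0,0,0],[0,0,0],[0,0,0],[0,0,0],[0,0,0],[0,0,0],[0,0,0]],"jaw":[70,70,70,70,70,70,70,70,70,70]}'
python3 - <<'E'
from load import *
cv2.imwrite('pics/v_w.png',manip.grab_frame('wrist'))
E
```

```text
time: 41.8
tool_pos: [0.6326, -0.1186, 0.1084]
tool_rot: [0.707, -0.706, -0.023, 0.028]
contact_force: [-0.1, 0.1, -0.6]
gripper_width: 0.817
```

View pics/v_w.png

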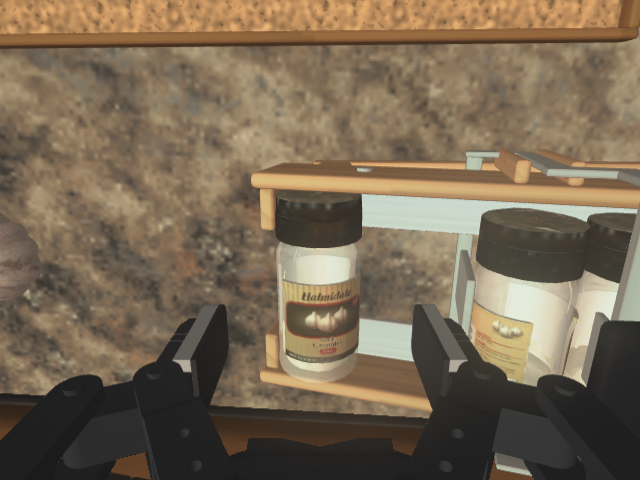

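Jar_1 is centred between the fingers at u≈318, clear of jar_2 and the tooth.

```bash
python3 -m jog '{"offset":[[0.09,0,-0.3],[0,0,-0.3],[0,0,-0.3],[0,0,-0.2],[0,0,-0.2],[0,0,-0.14],[0,0,0]],"angular":[[0,0,0],[0,0,0],[0,0,0],[0,0,0],[0,0,0],[0,0,0],[0,0,0]],"jaw":[70,70,70,70,70,70,70]}'
```

```text
time: 42.55
tool_pos: [0.639, -0.1194, 0.0396]
tool_rot: [-0.706, 0.707, 0.024, -0.026]
contact_force: [-1.2, 0.5, 0.7]
gripper_width: 0.823
```

```bash
python3 -m jog '{"offset":[[-0.03,0,-0.06],[0,0,0],[0,0,0],[0,0,0],[0,0,0],[0,0,0],[0,0,0]],"angular":[[0,0,0],[0,0,0],[0,0,0],[0,0,0],[0,0,0],[0,0,0],[0,0,0]],"jaw":[70,30,30,30,30,30,30]}'
python3 - <<'E'
from load import *
cv2.imwrite('pics/w_w.png',manip.grab_frame('wrist'))
E
```

```text
time: 43.25
tool_pos: [0.6388, -0.1189, 0.0392]
tool_rot: [-0.707, 0.707, 0.026, -0.025]
contact_force: [-2.1, 5.1, 6.2]
gripper_width: 0.482
```

View pics/w_w.png

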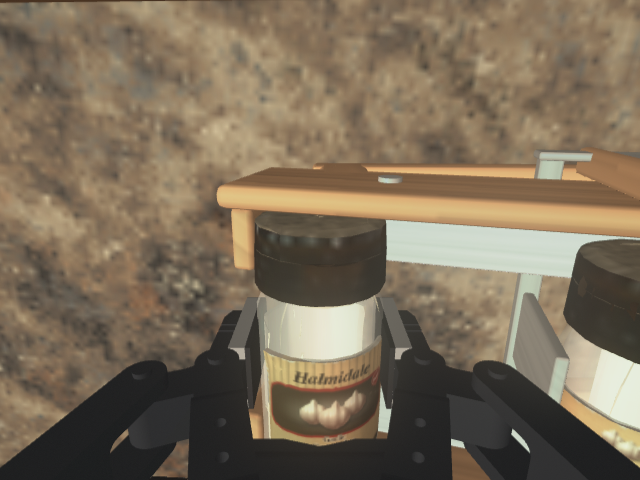

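Jar_1 is gripped just lid-side of its middle. Lifting straight up.

```bash
python3 -m jog '{"offset":[[0,0,0.2],[0,0,0.4],[0,0,0.5],[0,0,0.6],[0,0,0.6],[0,0,0.4],[0,0,0.2],[0,0,0]],"angular":[[0,0,0],[0,0,0],[0,0,0],[0,0,0],[0,0,0],[0,0,0],[0,0,0],[0,0,0]],"jaw":[30,30,30,30,30,30,30,30]}'
python3 - <<'E'
from load import *
s=manip.state();A=axes(s);print(np.degrees(np.arctan2(A[1,2],A[0,2])),s['joint_pos'].round(2))
cv2.imwrite('pics/x_w.png',manip.grab_frame('wrist'))
M=np.stack([[np.cos(np.radians(-83.1)),np.sin(np.radians(-83.1)),0],[0,0,-1],[np.cos(np.radians(6.9)),np.sin(np.radians(6.9)),0]],1)
rv=R.from_matrix(M@A.T).as_rotvec();print((rv*180/np.pi/6/15).round(3))
tgt=np.array([.4228,.2192,.12]);print(((tgt-s['tool_pos'])/.05).round(2))
q=s['joint_pos']
for k in np.linspace(0,1,7):
    q,e=ik(s['tool_pos']+k*(tgt-s['tool_pos']),R.from_rotvec(rv*k).as_matrix()@A,q);print(q.round(2),round(e,4))
q,e=ik(tgt-[0,0,.11],M,q);print(q.round(2),e)
E
```

```text
time: 44.1
tool_pos: [0.6392, -0.1203, 0.185]
tool_rot: [-0.706, 0.708, 0.026, -0.025]
contact_force: [-0.2, -0.3, -1.6]
gripper_width: 0.484
94.11384840030455 [-0.3   0.14  1.6  -0.    1.4  -1.94]
[ 0.003 -0.    -0.969]
[-4.33  6.79 -1.3 ]
[-0.3   0.14  1.6  -0.    1.4  -1.94] 0.0
[-0.23  0.05  1.71 -0.    1.38 -1.62] 0.0
[-0.14 -0.03  1.82 -0.    1.36 -1.28] 0.0
[-0.05 -0.11  1.9  -0.    1.34 -0.93] 0.0
[ 0.06 -0.16  1.97 -0.    1.33 -0.56] 0.0
[ 0.19 -0.2   2.03 -0.    1.32 -0.19] 0.0
[ 0.32 -0.22  2.06  0.    1.3   0.2 ] 0.0
[ 0.32 -0.05  2.11 -0.    1.07  0.2 ] 2.7755575615628914e-15
```

View pics/x_w.png

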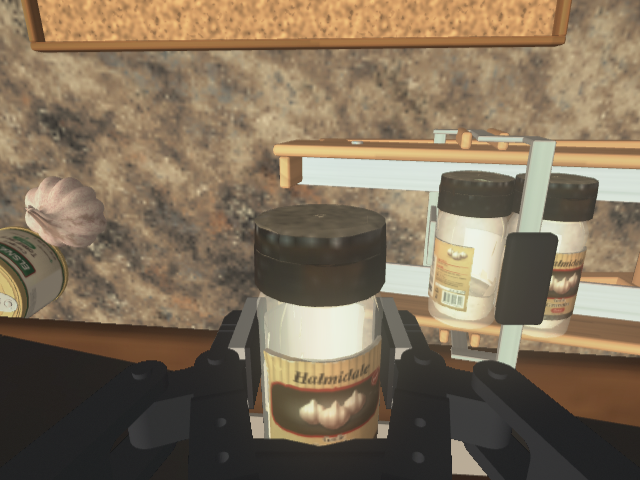

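```bash
python3 -m jog '{"offset":[[-0.36,0.3,0.1],[-0.36,0.5,0.1],[-0.36,0.6,0],[-0.36,0.6,0],[-0.36,0.6,0],[-0.36,0.6,0],[-0.36,0.6,0],[-0.36,0.6,0],[-0.36,0.6,0],[-0.36,0.6,0],[-0.36,0.6,0],[-0.37,0.59,0]],"angular":[[0,0,-0.969],[0,0,-0.969],[0,0,-0.969],[0,0,-0.969],[0,0,-0.969],[0,0,-0.969],[0,0,-0.969],[0,0,-0.969],[0,0,-0.969],[0,0,-0.969],[0,0,-0.969],[0,0,-0.969]],"jaw":[30,30,30,30,30,30,30,30,30,30,30,30]}'
python3 -m jog '{"offset":[[0,0,-0.3],[0,0,-0.4],[0,0,-0.4],[0,0,0]],"angular":[[0,0,-0.969],[0,0,-0.969],[0,0,-0.969],[0,0,0]],"jaw":[30,30,30,30]}'
python3 - <<'E'
from load import *
s=manip.state();A=axes(s);print(np.degrees(np.arctan2(A[1,2],A[0,2])),A[2].round(3))
a=manip.grab_frame('wrist');b=manip.grab_frame('side')
cv2.imwrite('pics/y_w.png',a);cv2.imwrite('pics/y_s.png',cv2.resize(b[200:420,160:380],None,fx=2.7,fy=2.7))
print(proj('wrist',s['tool_pos'],s))
E
```

```text
time: 45.35
tool_pos: [0.42, 0.2205, 0.1908]
tool_rot: [-0.592, 0.595, -0.386, 0.383]
contact_force: [0.8, 0.7, -1.4]
gripper_width: 0.491
time: 45.75
tool_pos: [0.4184, 0.2187, 0.1328]
tool_rot: [-0.526, 0.533, -0.471, 0.467]
contact_force: [0.3, -0.1, -1.1]
gripper_width: 0.478
6.947045519041629 [ 0.002 -1.    -0.011]
[315.70852134 316.08704474]
```

View pics/y_w.png

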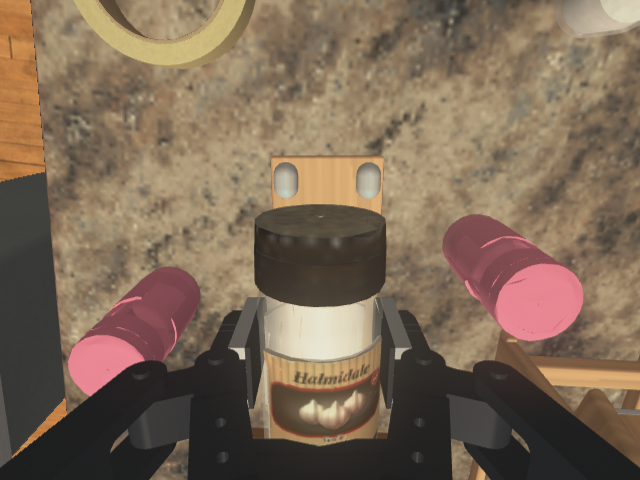

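View pics/y_s.png

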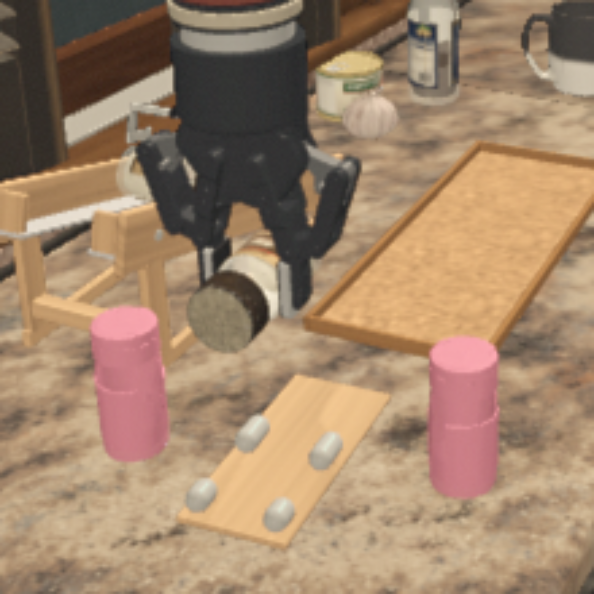

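The jar is held level above the cradle. The front rails show at (286,181) and (368,181), so I'll check the alignment against them.

Run:
```python
from load import *
s=manip.state();A=axes(s)
p=[onz('wrist',c,z,s) for c,z in (((286,181),.0165),((368.5,181),.0165),((272,156),.005),((384,156),.005))]
for x in p: print(x.round(4))
m=(p[0]+p[1])/2; d=np.array([np.cos(np.radians(96.9)),np.sin(np.radians(96.9)),0])
print('rail mid',m,'-> origin',m-.040*d,'end->origin',(p[2]+p[3])/2-.055*d)
o=m-.040*d
rel=s['tool_pos']-o; print('tcp own x',rel@d,'own y',rel@np.array([-d[1],d[0],0]))
```

```text
[0.396  0.2496 0.0165]
[0.4497 0.2563 0.0165]
[0.3843 0.2632 0.005 ]
[0.4589 0.2724 0.005 ]
rail mid [0.42283888 0.25293969 0.0165    ] -> origin [0.42764435 0.2132294  0.0165    ] end->origin [0.42818973 0.21316963 0.005     ]
tcp own x 0.006977825604077726 own y 0.005911352253942723
```

```bash
python3 -m jog '{"offset":[[0.14,0,-0.3],[0,0,-0.4],[0,0,-0.4],[0,0,-0.4],[0,0,0]],"angular":[[0,0,0],[0,0,0],[0,0,0],[0,0,0],[0,0,0]],"jaw":[30,30,30,30,30]}'
python3 - <<'E'
from load import *
s=manip.state();A=axes(s);print(A[2].round(4))
cv2.imwrite('pics/z_w.png',manip.grab_frame('wrist'))
import json;json.dump({k:np.array(v).tolist() for k,v in s.items()},open('z.json','w'))
E
```

```text
time: 46.35
tool_pos: [0.4273, 0.2192, 0.0612]
tool_rot: [-0.528, 0.531, -0.47, 0.467]
contact_force: [-0.3, -0.1, -1.4]
gripper_width: 0.487
[ 2.0e-04 -1.0e+00 -5.6e-03]
```

View pics/z_w.png

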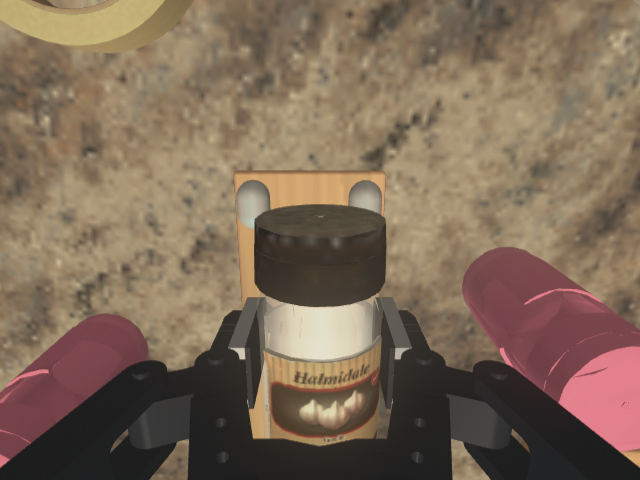

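Run:
```python
from load import *;import json
s=json.load(open('z.json'));A=axes(s)
p=[onz('wrist',c,z,s) for c,z in (((253.5,203),.0165),((365.5,203),.0165),((235,171),.005),((386,171),.005))]
d=np.array([np.cos(np.radians(96.9)),np.sin(np.radians(96.9)),0]);n=np.array([-d[1],d[0],0])
for o in ((p[0]+p[1])/2-.040*d,(p[2]+p[3])/2-.055*d):
    rel=np.array(s['tool_pos'])-o; print('o',o.round(4),'own x',rel@d,'own y',rel@n)
print((n*.0045/.05).round(3))
```

```text
o [0.4243 0.2143 0.0165] own x 0.004479195214551791 own y -0.003581460520111516
o [0.4247 0.2128 0.005 ] own x 0.006033657872833909 own y -0.0033631859013878926
[-0.089 -0.011  0.   ]
```

```bash
python3 -m jog '{"offset":[[-0.07,0.02,-0.2],[0,0,-0.2],[0,0,-0.2],[0,0,-0.15],[0,0,-0.1],[0,0,-0.06],[0,0,0]],"angular":[[0,0,0],[0,0,0],[0,0,0],[0,0,0],[0,0,0],[0,0,0],[0,0,0]],"jaw":[30,30,30,30,30,30,30]}'
```

```text
time: 47.1
tool_pos: [0.4251, 0.2208, 0.0171]
tool_rot: [-0.529, 0.53, -0.47, 0.468]
contact_force: [-1.2, 0.6, -1.4]
gripper_width: 0.487
```

```bash
python3 -m jog '{"offset":[[-0.025,-0.01,-0.06],[0,0,-0.04],[0,0,0]],"angular":[[0,0,0],[0,0,0],[0,0,0]],"jaw":[30,30,30]}'
python3 - <<'E'
from load import *
a=manip.grab_frame('wrist');b=manip.grab_frame('side')
cv2.imwrite('pics/aa.png',np.hstack([cv2.resize(a,(400,300)),cv2.resize(b[250:410,160:373],(400,300))]))
E
```

```text
time: 47.4
tool_pos: [0.4238, 0.2204, 0.0128]
tool_rot: [-0.529, 0.53, -0.47, 0.468]
contact_force: [-2.3, -0.2, 2.3]
gripper_width: 0.488
```

View pics/aa.png

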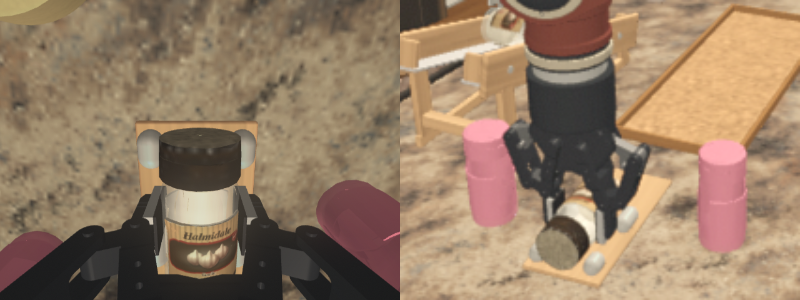

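The jar lies between the rails and the force shows first contact. Releasing.

```bash
python3 -m jog '{"offset":[[0,0,-0.02],[0,0,0],[0,0,0],[0,0,0],[0,0,0],[0,0,0]],"angular":[[0,0,0],[0,0,0],[0,0,0],[0,0,0],[0,0,0],[0,0,0]],"jaw":[30,62,62,62,62,62]}'
python3 -m jog '{"offset":[[0,0,0.1],[0,0,0.2],[0,0,0.4],[0,0,0.6],[0,0,0.8],[0,0,0.8],[0,0,0.6],[0,0,0],[0,0,0]],"angular":[[0,0,0],[0,0,0],[0,0,0],[0,0,0],[0,0,0],[0,0,0],[0,0,0],[0,0,0],[0,0,0]],"jaw":[62,62,62,62,70,70,70,70,70]}'
python3 - <<'E'
from load import *
s=manip.state();a=manip.grab_frame('wrist');b=manip.grab_frame('side')
cv2.imwrite('pics/bb.png',np.hstack([cv2.resize(a,(400,300)),cv2.resize(b[200:410,140:400],(400,300))]))
cv2.imwrite('pics/bbw.png',a)
E
```

```text
time: 48.1
tool_pos: [0.4242, 0.2204, 0.0115]
tool_rot: [-0.529, 0.529, -0.469, 0.468]
contact_force: [-0.1, -0.3, -0.4]
gripper_width: 0.728
time: 49.0
tool_pos: [0.4246, 0.2206, 0.1882]
tool_rot: [0.53, -0.529, 0.469, -0.469]
contact_force: [-0.0, 1.3, -0.1]
gripper_width: 0.819
```

View pics/bb.png

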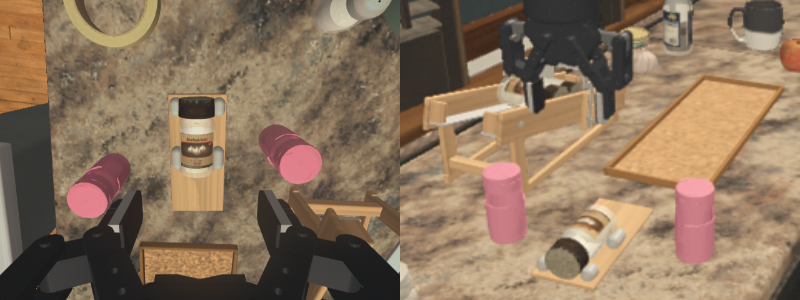

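The jar is seated in the cradle. I'll lift away and run the final checks.

```bash
python3 -m jog '{"offset":[[0,0,0.6],[0,0,0.6],[0,0,0.6],[0,0,0],[0,0,0],[0,0,0]],"angular":[[0,0,0],[0,0,0],[0,0,0],[0,0,0],[0,0,0],[0,0,0]],"jaw":[70,70,70,70,70,70]}'
python3 - <<'E'
from load import *;import json
s=manip.state();json.dump({k:np.array(v).tolist() for k,v in s.items()},open('cc.json','w'))
a=manip.grab_frame('wrist');b=manip.grab_frame('side');c=manip.grab_frame('top')
cv2.imwrite('pics/cc_w.png',cv2.resize(a[100:400,200:440],None,fx=2.4,fy=2))
cv2.imwrite('pics/cc.png',np.hstack([cv2.resize(c[120:320,150:420],(405,300)),cv2.resize(b[160:410,130:430],(360,300))]))
E
```

```text
time: 49.7
tool_pos: [0.4231, 0.2201, 0.274]
tool_rot: [-0.528, 0.531, -0.47, 0.468]
contact_force: [-0.9, 0.3, -0.3]
gripper_width: 0.818
```

View pics/cc_w.png

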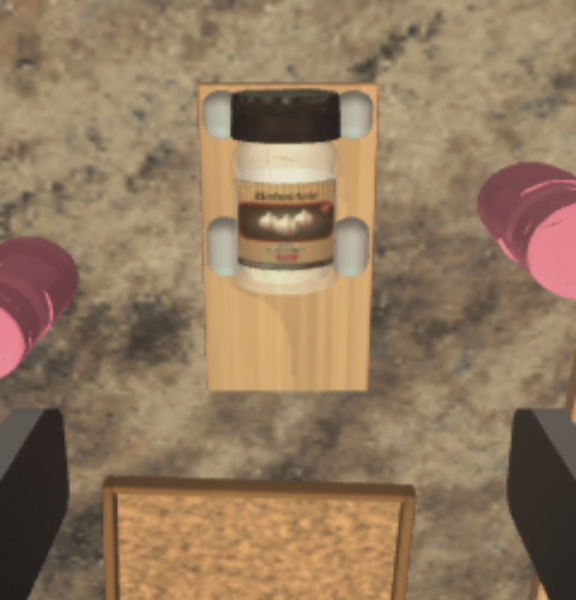

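View pics/cc.png

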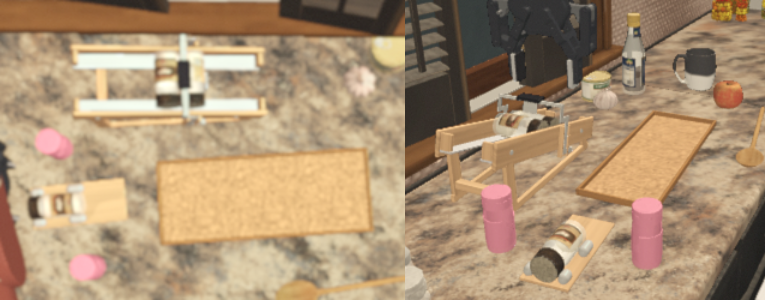

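Run:
```python
from load import *;import json
st=json.load(open('cc.json'))
f=lambda u,v:(200+u/2.4,100+v/2)
o=np.array([.4243,.2135,0]);d=np.array([np.cos(np.radians(96.9)),np.sin(np.radians(96.9)),0])
L=onz('wrist',f(286,92),.046,st);B=onz('wrist',f(286,291),.0265,st)
print(L,B,'lid own x',(L-o)@d,'base own x',(B-o)@d)
e=[onz('wrist',f(288,84),.005,st),onz('wrist',f(288,390),.005,st)];print('plate',[(x-o)@d for x in e])
print(manip.job_done())
```

```text
[0.41741579 0.26579043 0.046     ] [0.42938828 0.16514062 0.0265    ] lid own x 0.052738759157620954 base own x -0.048620422943585394
plate [np.float64(0.053082946598017405), np.float64(-0.11482128554573122)]
the job is handed in; nothing more can be done
None
```

The job is done and handed in at about 50 s. There were three jars in the tray; jar_4's place was empty.

- **Loading:** I laid jar_1, jar_2 and jar_3 across the lane at the high end, in that order. Each one rolled down to the tooth or to the jar ahead.
- **Release:** I pressed the pad once to its end stop. The tool halted at 0.111 m while the force rose to 20 N. Only jar_1 rolled out, the pad sprang back up, and jars 2 and 3 moved on to the tooth.
- **Cradle:** I picked jar_1 out of the outlet and laid it between the steel rails, lid toward the +x end. Its mid-point is about 2 mm from the cradle's origin.

**Last checks:**
- The pictures show jar_1 seated in the rails, the other two queued in the feeder, and the tray empty.
- The bottle, mug and pink jars are still standing, and the gripper is clear of everything.

**Disagreements:**
- The cameras differed by 3–5 mm on some points.
- Early two-view lid heights read 8–18 mm low against the stated 99 mm.
- One cradle view, taken with the tool slightly tilted, was 4 mm off. I corrected that with a closer view before lowering the jar.
- I did not notice a knocked jar or a slackened grip.

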